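# Sort the ratchet clamps into the bench drawer

## Robot

A 7-joint arm with a two-finger parallel gripper is mounted at the origin on the work surface. World frame = base frame: x ahead of the robot, y to its left, z up, the work surface at z = 0. Lengths are in m, angles in rad, forces in N, time in s.
With the tool pointing down it reaches from about 0.4 to 0.925 m from the base axis. Payload 4.1 kg.
Tool frame: the origin (TCP) lies at the very end of the fingers, on their centre line; the grasp point (between the pads) lies env.pinch_z behind it (env.pinch_z is the distance from the TCP to the grasp point, in m); z points along the fingers, x is the direction in which the jaws open and shut, and the axes are right-handed (so a half turn about z gives the same grasp; the last joint's range is limited). The gripper opens to 85 mm and grips with 20 to 120 N. Pads are 22 mm wide; open, the fingers measure 114 mm over their backs; the gripper's body (76 mm by 85 mm) begins 54 mm behind the grasp point. The pads swing forward as they close: fully open they stand 13 mm farther back than shut.
Start: joints at [1.005, 0.398, 0.045, 1.537, -0.019, 1.207, -0.051], TCP at [0.293, -0.58, 0.231] pointing down, gripper open.
Joint ranges: [-2.82, 2.82], [-0.49, 2.23], [-1.37, 1.46], [0, 2.46], [-1.36, 4.5], [0.23, 2], [-2.94, 2.94]. Speed limits (rad/s): [2.57, 2.57, 3.14, 3.14, 3.14, 3.14, 3.14].

## Interface

Orientations are given as a 3x3 rotation matrix whose columns are the frame's x, y, z axes.
In Python, from rig import env, viewer, nets gives the robot as it stands.
- The arm moves only by the tool send_rows, never from a script. Its argument "targets" is a list of rows, each a list of 7 numbers: the shift along the tool's x, y, z in m, then the turn, a rotation vector about the tool's x, y, z in degrees, then the finger opening in m, from 0 to 0.0854. In form: [[dx, dy, dz, ax, ay, az, hand], ...]. A call has 1 to 10 rows; each row is the pose to reach, as a shift and turn from the pose commanded when the call began, along the tool's axes at that moment; what a row does not reach only later rows make up. A row lasts 1/12 s, in which the tool goes at most 41.7 mm and 7.16 degrees, less where a joint would pass 70% of its speed; a pose out of reach is approached as far as the arm can. A call with a gripper value outside its range is refused whole. The fingers move at their own pace and stop on an object; "grip_force" is the grip in N (left out, the last holds). Time passes only in rows, so rows that repeat a pose let the fingers close. It gives the time, the measured TCP pose, the force and the opening at its end, in the units of the state.
- env.read_state(): the state, without advancing time (a new reading comes with each control period).
- viewer.camera(name): name is "side" or "top"; returns the picture (400x640x3 uint8, red, green, blue); there is no depth.
- viewer.camera_params(name): a dict with "camera_matrix" (3x3 intrinsics, pixels), "eye" and "rotation" of the camera in the world. Camera axes: x right, y up, looking along -z (the intrinsics and any distortion apply to the point x, -y, -z); pixel columns grow to the right and rows downward; lengths in m; the calibration is good to about 2 mm. A picture is of the moment at which its call begins. camera_params takes no time and is no camera call.
- env.sign_off(): hands the job in, once; it reports no verdict.
Trained networks look in the newest picture that a camera, given by its name, has taken for a name from the list of things; names that differ only in an ending like _2 or _b are one class to them, and where a whole thing is asked for, a point or a joint stands for the part that bears it (a point fixed in the world has none). Each returns a list of dicts, best first, with "p" (0 to 1); they miss things now and then, are a little off and sometimes report something else, mostly with a low value. They report only what shows in the picture. A call takes as long as a camera call.
- nets.silhouettes(camera, name): "pixels" (400x640 bool, what is visible of it) and "centre" ([column, row] as shares, 0 to 1, of the picture: columns of its width, rows of its height, amid what is visible of it).
- nets.landmark_of(camera, name): "centre" ([column, row] as shares, 0 to 1, of the picture: columns of its width, rows of its height: a listed point, or the origin of a listed thing).
The state is a dict: "time_s": time; "joints": joint angles; "joint_velocities": joint speeds; "joint_torque": joint torques, N m; "tool_pos": TCP position; "eef_rot": TCP orientation; "force": force on the tool from outside, world axes, zero at the start; "wrist_torque": the same for the moment, N m; "finger_gap": finger opening in m.
Only numpy, scipy, OpenCV 4.12 (cv2) and the standard library are available. Lean on these libraries where they do the work, as an engineer would, in place of code of your own. Each camera call takes 0.05 s, during which the arm holds its last target.

## Task

Clear the three hand clamps away into the drawer of the bench-top unit: the two that are ratcheted shut go in the wider right-hand compartment and the one that is ratcheted open goes in the left-hand one, each lying flat on the drawer floor, hub upright as it lay on the bench. Then push the drawer fully home, and leave everything else on the bench as it stands.

Things in the scene. Friction and masses are not known exactly. Their poses are not given: they have to be found in the camera images.
- clamp_shut_a: pliers-like black hand clamp ratcheted SHUT, one rigid piece lying flat, 0.18 kg. Sizes in mm: arms 14 high cross at a round steel hub 34 across, 44 tall: grip its free upper 30 from above. Origin under the hub's middle, on the clamp's underside (weight near it); own x runs from hub to jaws, z up. Jaw ends 57 ahead of the hub, handle ends 83 behind. Jaws together, handles near parallel, 36 wide.
- clamp_shut_b: pliers-like black hand clamp ratcheted SHUT, one rigid piece lying flat, 0.18 kg. Sizes in mm: arms 14 high cross at a round steel hub 34 across, 44 tall: grip its free upper 30 from above. Origin under the hub's middle, on the clamp's underside (weight near it); own x runs from hub to jaws, z up. Jaw ends 57 ahead of the hub, handle ends 83 behind. Jaws together, handles near parallel, 36 wide.
- clamp_open: pliers-like black hand clamp ratcheted OPEN, one rigid piece lying flat, 0.18 kg. Sizes in mm: arms 14 high cross at a round steel hub 34 across, 44 tall: grip its free upper 30 from above. Origin under the hub's middle, on the clamp's underside (weight near it); own x runs from hub to jaws, z up. Jaw ends 57 ahead of the hub, handle ends 83 behind. Jaws and handles spread like an X, 100 wide.
- face (a point): middle of the lower edge of the front face, at bench level, of a low plywood drawer unit (the cabinet) fixed on the bench: 280 mm deep along its x, away from the robot, 368 mm wide along its y, 105 mm high, with one wide drawer that comes out along its -x. It may stand turned a little; axes as the cabinet's, z up.
- drawer (a joint): how far the drawer is out, in m: 0 fully home (front panel against the cabinet face), 0.20 fully out at its stop. Slides along the cabinet's -x with about 2 N friction and stays where left; starts ajar. Only the part before the cabinet face is open from above: that inner length equals this value. Front panel 14 mm thick, 334 wide, from 18 to 88 mm above the bench.
- handle (a point): middle of the drawer's level bar handle: dark steel, 120 mm long along the cabinet's y, 10 thick along its x, 12 high, its middle 65 mm above the bench and 38 mm before the front panel's outer face (33 clear behind the bar), on two posts 50 mm either side of the middle. Axes as the cabinet's.
- right_floor (a point): floor of the drawer's wider, right compartment (robot's right, -y), inside 232 mm long (cabinet x) by 170 wide: the point at its front end, mid width, against the front panel's inner face. Moves with the drawer. Floor 24 mm above the bench; side, rear and divider walls rise to 78 mm; the cabinet's inside leaves 66 mm above the floor. Axes as the cabinet's; 69 right of the handle's middle.
- left_floor (a point): floor of the drawer's narrower, left compartment (robot's left, +y), beyond a fixed 8 mm divider, inside 232 mm long (cabinet x) by 130 wide, same heights as the right one: the point at its front end, mid width, against the front panel's inner face. Moves with the drawer; 89 mm to the left of the handle's middle. Axes as the cabinet's.
- glue: bystander: upright white glue bottle, 48 mm across, 110 mm tall; origin under its centre.
- offcut: bystander: wooden offcut 70 x 45 x 40 mm high; origin under its centre.
- wedge: bystander: dark wooden strip 75 x 22 x 20 mm high; origin under its centre.
- tin: bystander: open steel tin 72 mm across, 60 mm tall, on the bench left of the middle, near the robot; origin under its centre.
- dog: bystander: upright round steel bench dog, 20 mm across, 40 mm tall, standing loose among the clamps; origin under its centre.

How it is judged:
At the end, for the whole second after the job is handed in: Both shut clamps lie flat (tilt under 0.2 rad, underside within 12 mm of the floor) in the right compartment and the open clamp likewise in the left one, all at rest, and the drawer is home to within 8 mm (x of clamp_shut_a in the frame of right_floor between 0.01 and 0.222 m and y of clamp_shut_a in the frame of right_floor between -0.078 and 0.078 m and z of each of clamp_shut_a, clamp_shut_b in the frame of right_floor below 0.012 m and angle between each of clamp_shut_a, clamp_shut_b, clamp_open's own z axis and vertical below 0.2 rad and linear speed of each of clamp_shut_a, clamp_shut_b, clamp_open below 0.03 m/s and x of clamp_shut_b in the frame of right_floor between 0.01 and 0.222 m and y of clamp_shut_b in the frame of right_floor between -0.078 and 0.078 m and x of clamp_open in the frame of left_floor between 0.01 and 0.222 m and y of clamp_open in the frame of left_floor between -0.058 and 0.058 m and z of clamp_open in the frame of left_floor below 0.012 m and value of joint drawer below 0.008 m); the robot touches nothing.
It fails at once if the glue bottle, offcut, wooden strip, tin or bench dog is shoved more than 40 mm (distance of any of glue, offcut, wedge, tin, dog from where it was at the start of the episode above 0.04 m).
It fails at once if the glue bottle or the tin is knocked over (angle between any of glue, tin's own z axis and vertical above 0.6 rad).
It also fails if it takes over 72 s, if anything falls off the work surface, if the arm or the gripper's body presses on something with over 40 N, if the wrist force passes 120 N, or if a joint passes its speed limit or range.

## Working session

There is one attempt and no reset: what is moved stays moved. The work goes in short steps, Python scripts to look and compute and a tool call to move; the robot and the scene stay as the last step left them, time stands still between calls to the robot, and variables do not carry over. Pictures are saved under pics/ and viewed, and the job is handed in when it is done.

Besides the shell and the picture viewer there is one more tool, called after ">>>" as name(argument=value, ...), one argument or row to a line, values as JSON. send_rows: Moves the arm, as the interface text tells. Its arguments: {"type":"object","properties":{"targets":{"type":"array","items":{"type":"array","items":{"type":"number"}}},"grip_force":{"type":"number"}},"required":["targets"]}

```bash
ls; mkdir -p pics; python3 - <<'E'
from rig import env, viewer, nets
import cv2, numpy as np
s=env.read_state(); print(s['time_s'],s['tool_pos'],s['eef_rot'],s['finger_gap'],env.pinch_z)
for n in('top','side'):
    im=viewer.camera(n); cv2.imwrite(f'pics/{n}0.png',im[:,:,::-1])
    p=viewer.camera_params(n); print(n,p)
E
```

```text
pics
0.0 [ 0.29226393 -0.57987649  0.23024868] [[ 4.50170665e-01 -8.92941958e-01 -1.01582985e-03]
 [-8.92940351e-01 -4.50171789e-01  1.69987132e-03]
 [-1.97518437e-03  1.41843261e-04 -9.99998039e-01]] 0.08571974684117344 0.0187
top {'camera_matrix': array([[481.21825705,   0.        , 325.38552965],
       [  0.        , 481.21825705, 205.95881786],
       [  0.        ,   0.        ,   1.        ]]), 'eye': array([ 0.28050001, -0.04275186,  1.19189821]), 'rotation': array([[-0.08643958,  0.97595716, -0.20008954],
       [-0.99624838, -0.08383769,  0.02145692],
       [ 0.00416599,  0.20119361,  0.97954264]])}
side {'camera_matrix': array([[428.01196709,   0.        , 322.01391143],
       [  0.        , 428.01196709, 197.54246755],
       [  0.        ,   0.        ,   1.        ]]), 'eye': array([-0.11952858,  0.85745973,  0.74893822]), 'rotation': array([[-0.80634878,  0.32303282, -0.49543056],
       [-0.59097181, -0.40672771,  0.69665263],
       [ 0.02353632,  0.8545305 ,  0.51886768]])}
```

View pics/top0.png

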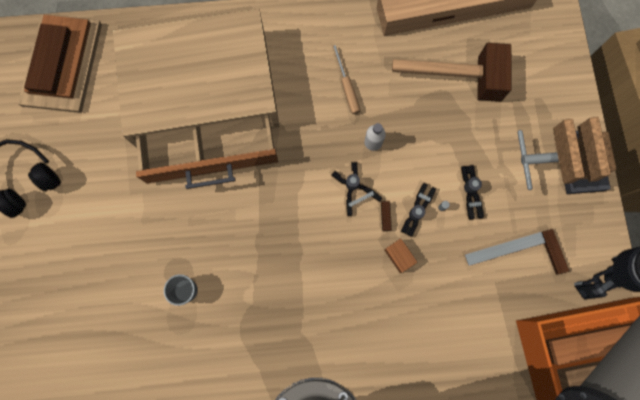

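View pics/side0.png

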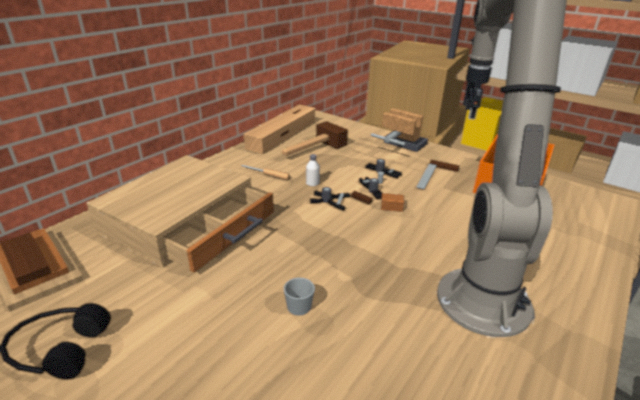

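```bash
cat > h.py <<'E'
from rig import env, viewer, nets
import cv2, numpy as np
P={n:viewer.camera_params(n) for n in('top','side')}
def ray(cam,c):
    p=P[cam];K=p['camera_matrix'];u=np.array([c[0]*640,c[1]*400]) 
    d=np.array([(u[0]-K[0,2])/K[0,0],-(u[1]-K[1,2])/K[1,1],-1.0])
    return np.array(p['eye']),np.array(p['rotation'])@d
def at(cam,c,z):
    e,d=ray(cam,c); return e+d*(z-e[2])/d[2]
def proj(cam,X):
    p=P[cam];q=(np.atleast_2d(X)-p['eye'])@np.array(p['rotation']);K=p['camera_matrix']
    return np.c_[K[0,0]*q[:,0]/-q[:,2]+K[0,2],K[1,1]*-q[:,1]/-q[:,2]+K[1,2]]
def tri(c1,c2):
    A=[];b=[]
    for cam,c in(('top',c1),('side',c2)):
        e,d=ray(cam,c);d=d/np.linalg.norm(d);M=np.eye(3)-np.outer(d,d);A.append(M);b.append(M@e)
    return np.linalg.lstsq(np.vstack(A),np.hstack(b),rcond=None)[0]
E
python3 - <<'E'
from h import *
np.set_printoptions(precision=4,suppress=True)
zs=dict(clamp_shut_a=0,clamp_open=0,face=0,handle=.065,right_floor=.024,left_floor=.024,glue=0,offcut=0,wedge=0,tin=0,dog=0)
for cam in('top','side'):
  for n,z in zs.items():
    for r in nets.landmark_of(cam,n)[:3]:
        if r['p']>.2: print(cam,n,round(r['p'],2),np.array(r['centre'])*[640,400],at(cam,r['centre'],z))
E
```

```text
top clamp_shut_a 0.94 [471.488 188.4  ] [ 0.5376 -0.4442  0.    ]
top clamp_shut_a 0.92 [416.  213.2] [ 0.4858 -0.295  -0.    ]
top clamp_open 0.58 [355.008 187.32 ] [ 0.5658 -0.1483  0.    ]
top face 0.9 [209.792 136.68 ] [0.7331 0.215  0.    ]
top handle 0.57 [208.  183.4] [0.5902 0.2098 0.065 ]
top handle 0.56 [352.704 186.4  ] [ 0.553  -0.1372  0.065 ]
top right_floor 0.84 [242.432 165.12 ] [0.6416 0.1308 0.024 ]
top left_floor 0.65 [174.208 175.48 ] [0.6292 0.3025 0.024 ]
top glue 0.69 [374.528 141.6  ] [ 0.6833 -0.211   0.    ]
top offcut 0.85 [398.784 255.52 ] [ 0.3835 -0.2392  0.    ]
top wedge 0.67 [386.496 215.08 ] [ 0.4874 -0.2203  0.    ]
top tin 0.93 [182.72 292.72] [0.3388 0.2959 0.    ]
top dog 0.43 [443.328 205.52 ] [ 0.4995 -0.3665  0.    ]
side clamp_shut_a 0.62 [377.984 174.92 ] [ 0.5283 -0.4084  0.    ]
side clamp_shut_a 0.62 [374.592 194.6  ] [ 0.4657 -0.2761  0.    ]
side clamp_open 0.94 [324.608 200.   ] [ 0.5794 -0.1407  0.    ]
side face 0.97 [208.512 233.2  ] [0.7375 0.2219 0.    ]
side face 0.61 [211.2 250. ] [0.6709 0.2702 0.    ]
side handle 0.93 [248.704 229.4  ] [0.5912 0.1984 0.065 ]
side right_floor 0.64 [248.576 223.88 ] [0.6538 0.1392 0.024 ]
side left_floor 0.82 [212.48 252.4 ] [0.6351 0.2938 0.024 ]
side glue 0.54 [388.8  205.92] [ 0.392 -0.242  0.   ]
side offcut 0.9 [388.48 206.48] [ 0.3911 -0.2383  0.    ]
side offcut 0.44 [298.112 306.4  ] [0.3459 0.2886 0.    ]
side wedge 0.72 [364.416 199.08 ] [ 0.4778 -0.2289  0.    ]
side tin 0.9 [300.224 307.28 ] [0.3401 0.2877 0.    ]
side dog 0.47 [377.216 181.2  ] [ 0.5063 -0.3645  0.    ]
```

```bash
python3 - <<'E'
from h import *
t=cv2.imread('pics/top0.png')
c=t[130:280,320:500]; cv2.imwrite('pics/c1.png',cv2.resize(c,None,fx=4.4,fy=4,interpolation=cv2.INTER_CUBIC)[:, :])
c=t[90:200,110:300]; cv2.imwrite('pics/c2.png',cv2.resize(c,None,fx=4,fy=4,interpolation=cv2.INTER_CUBIC))
s=cv2.imread('pics/side0.png')
c=s[145:225,290:430]; cv2.imwrite('pics/c3.png',cv2.resize(c,None,fx=5,fy=5,interpolation=cv2.INTER_CUBIC))
E
```

```text
(no output)
```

View pics/c1.png

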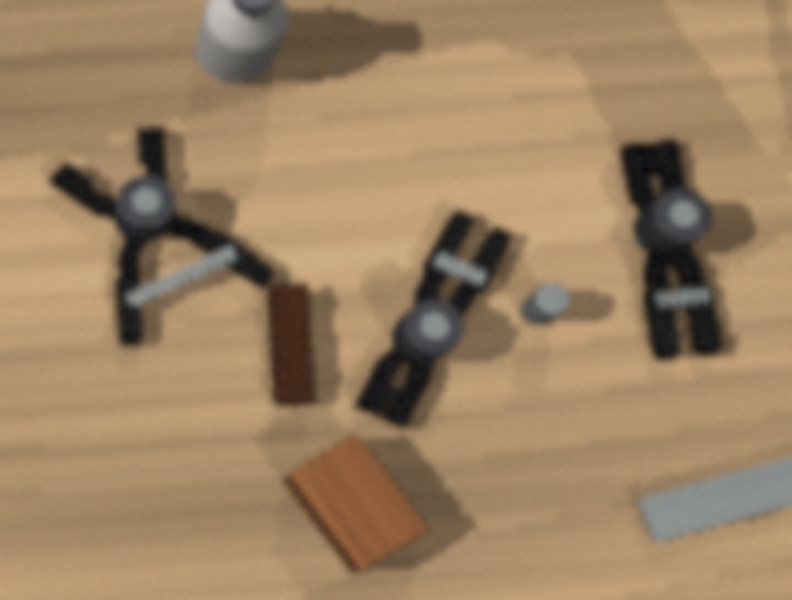

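View pics/c2.png

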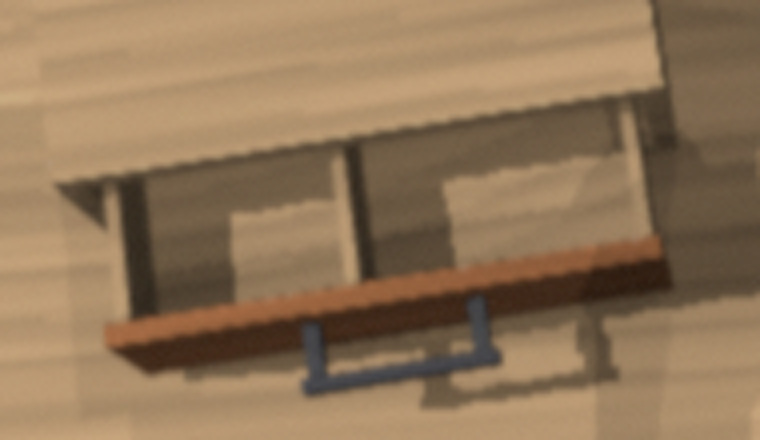

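View pics/c3.png

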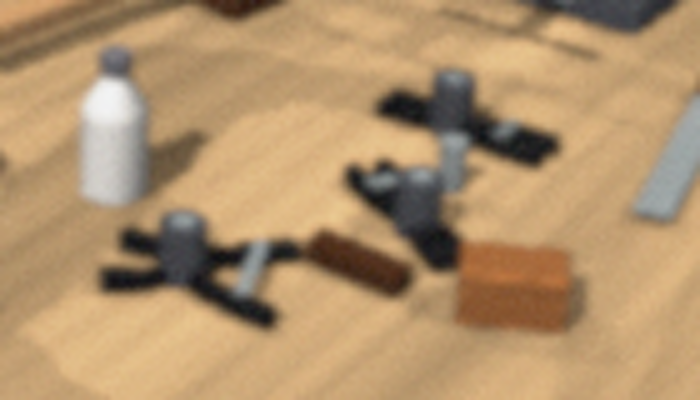

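```bash
cat >> h.py <<'E'
def px(cam,u,v,z): return at(cam,(u/640,v/400),z)
E
python3 - <<'E'
from h import *
np.set_printoptions(precision=4,suppress=True)
def c1(x,y,z): return px('top',(x+.5)/4.4-.5+320,(y+.5)/4-.5+130,z)
def c2(x,y,z): return px('top',(x+.5)/4-.5+110,(y+.5)/4-.5+90,z)
def c3(x,y,z): return px('side',(x+.5)/5-.5+290,(y+.5)/5-.5+145,z)
for n,h,j,k,s in(('open',(146,203),((152,130),(62,177)),((131,340),(268,277)),(184,217)),('a',(435,326),((367,400),(403,420)),((462,217),(505,237)),(419,175)),('b',(685,213),((630,152),(677,146)),((665,352),(712,348)),(454,77))):
    H=c1(*h,.044);J=np.mean([c1(*q,.014)for q in j],0);Kk=np.mean([c1(*q,.014)for q in k],0)
    d=J-Kk
    print(n,H,'side',c3(*s,.044),'J',np.linalg.norm((J-H)[:2]),'K',np.linalg.norm((Kk-H)[:2]),'yaw',np.degrees(np.arctan2(d[1],d[0])))
print('dog',c1(549,299,.04),c3(454,140,.04))
print('wedge',[c1(*q,.02) for q in((272,288),(308,288),(278,400),(314,400))])
print('bar',c2(310,386,.071),c2(497,354,.071))
print('panel outer top',c2(108,346,.088),c2(660,260,.088),'inner',c2(108,326,.088),c2(655,238,.088))
print('cab top front',c2(55,182,.105),c2(663,92,.105))
E
```

```text
open [ 0.5733 -0.1407  0.044 ] side [ 0.5781 -0.1469  0.044 ] J 0.04508488928226993 K 0.06790143670430845 yaw 22.348718141341603
a [ 0.4828 -0.2923  0.044 ] side [ 0.4855 -0.2944  0.044 ] J 0.052921589779562676 K 0.07838089779139222 yaw 147.6108024864775
b [ 0.5412 -0.4408  0.044 ] side [ 0.5423 -0.4429  0.044 ] J 0.0499877084366385 K 0.08049897902862467 yaw 0.3492328302542194
dog [ 0.4948 -0.3586  0.04  ] [ 0.4957 -0.3614  0.04  ]
wedge [array([ 0.5189, -0.2085,  0.02  ]), array([ 0.5172, -0.2289,  0.02  ]), array([ 0.4485, -0.2041,  0.02  ]), array([ 0.4468, -0.2242,  0.02  ])]
bar [0.5861 0.2585 0.071 ] [0.5964 0.146  0.071 ]
panel outer top [0.6161 0.3722 0.088 ] [0.6413 0.0433 0.088 ] inner [0.6284 0.3721 0.088 ] [0.6553 0.0454 0.088 ]
cab top front [0.7145 0.3963 0.105 ] [0.7407 0.0333 0.105 ]
```

```bash
cat >> h.py <<'E'
def go(x,y,z,yaw=None):
    "delta in tool frame to target TCP, yaw (deg) of tool x with tool pointing straight down"
    s=env.read_state();R=np.array(s['eef_rot']);p=np.array(s['tool_pos'])
    if yaw is None: yaw=np.degrees(np.arctan2(R[1,0],R[0,0]))
    c,sn=np.cos(np.radians(yaw)),np.sin(np.radians(yaw))
    T=np.array([[c,sn,0],[sn,-c,0],[0,0,-1.]])
    from scipy.spatial.transform import Rotation as Ro
    d=R.T@(np.array([x,y,z])-p);r=Ro.from_matrix(R.T@T).as_rotvec(degrees=True)
    print('t',round(s['time_s'],2),'pos',p.round(4),'gap',round(s['finger_gap'],4),'F',np.round(s['force'],1),'-> d',d.round(4),'r',r.round(2))
E
python3 -c "
from h import *
go(.46,-.19,.22,-30);go(.591,.203,.15,4.4)"
```

```text
t 1.2 pos [ 0.2926 -0.5805  0.2314] gap 0.0851 F [-0.6 -0.6  1.1] -> d [-0.2733 -0.3253  0.0113] r [ 0.000e+00 -1.000e-02 -3.325e+01]
t 1.2 pos [ 0.2926 -0.5805  0.2314] gap 0.0851 F [-0.6 -0.6  1.1] -> d [-0.5653 -0.6191  0.0813] r [ 1.000e-02 -1.000e-02 -6.765e+01]
```

>>> send_rows(
  targets=[
    [-0.273, -0.325, 0.011, 0, 0, -33.2, 0.085],
    [-0.273, -0.325, 0.011, 0, 0, -33.2, 0.085],
    [-0.273, -0.325, 0.011, 0, 0, -33.2, 0.085],
    [-0.273, -0.325, 0.011, 0, 0, -33.2, 0.085],
    [-0.273, -0.325, 0.011, 0, 0, -33.2, 0.085],
    [-0.273, -0.325, 0.011, 0, 0, -33.2, 0.085],
    [-0.273, -0.325, 0.011, 0, 0, -33.2, 0.03],
    [-0.273, -0.325, 0.011, 0, 0, -33.2, 0.03],
    [-0.273, -0.325, 0.011, 0, 0, -33.2, 0.03],
    [-0.273, -0.325, 0.011, 0, 0, -33.2, 0.03],
  ],
  grip_force=40,
)

```text
time_s: 2.03
tool_pos: [0.4572, -0.1959, 0.2209]
eef_rot: [[0.865, -0.501, 0.001], [-0.501, -0.865, -0.001], [0.001, 0.0, -1.0]]
force: [0.7, -0.9, -0.2]
finger_gap: 0.0383
```

```bash
python3 -c "
from h import *
go(.46,-.19,.22,-30);go(.591,.203,.15,4.4)"
```

```text
t 2.03 pos [ 0.4572 -0.1959  0.2209] gap 0.0383 F [ 0.7 -0.9 -0.2] -> d [-0.0005 -0.0065  0.0009] r [ 0.01 -0.06 -0.07]
t 2.03 pos [ 0.4572 -0.1959  0.2209] gap 0.0383 F [ 0.7 -0.9 -0.2] -> d [-0.0842 -0.4122  0.0707] r [ 3.000e-02 -6.000e-02 -3.447e+01]
```

>>> send_rows(
  targets=[
    [-0.084, -0.406, 0.04, 0, 0, -34.4, 0.03],
    [-0.084, -0.406, 0.04, 0, 0, -34.4, 0.03],
    [-0.084, -0.406, 0.04, 0, 0, -34.4, 0.03],
    [-0.084, -0.406, 0.04, 0, 0, -34.4, 0.03],
    [-0.084, -0.406, 0.04, 0, 0, -34.4, 0.03],
    [-0.084, -0.406, 0.04, 0, 0, -34.4, 0.03],
    [-0.084, -0.406, 0.07, 0, 0, -34.4, 0.03],
    [-0.084, -0.406, 0.07, 0, 0, -34.4, 0.03],
    [-0.084, -0.406, 0.07, 0, 0, -34.4, 0.03],
    [-0.084, -0.406, 0.07, 0, 0, -34.4, 0.03],
  ],
)

```text
time_s: 2.87
tool_pos: [0.5864, 0.1926, 0.1515]
eef_rot: [[0.997, 0.075, 0.001], [0.075, -0.997, -0.0], [0.001, 0.0, -1.0]]
force: [0.3, 0.5, 0.5]
finger_gap: 0.0301
```

```bash
python3 -c "
from h import *
go(.591,.203,.055,4.4)
for n in('top','side'):
    im=viewer.camera(n)[:,:,::-1]
    c=im[90:200,110:300] if n=='top' else im[150:280,150:330]
    cv2.imwrite('pics/'+n+'1.png',cv2.resize(c,None,fx=4,fy=4,interpolation=cv2.INTER_CUBIC))
"
```

```text
t 2.87 pos [0.5864 0.1926 0.1515] gap 0.0301 F [0.3 0.5 0.5] -> d [ 0.0054 -0.0101  0.0965] r [ 0.02 -0.03 -0.08]
```

View pics/top1.png

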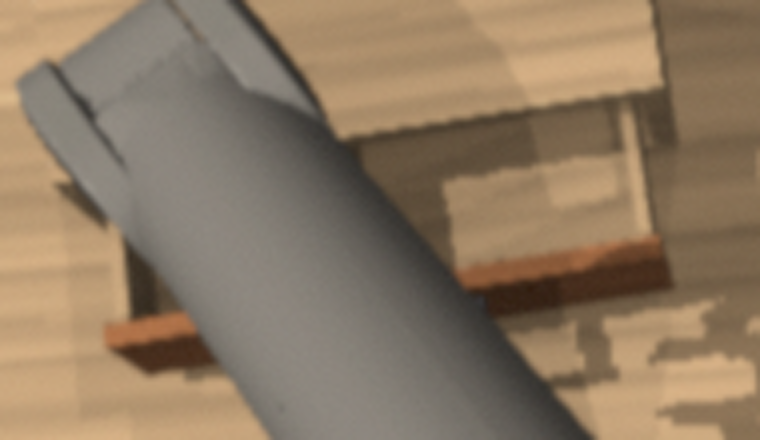

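View pics/side1.png

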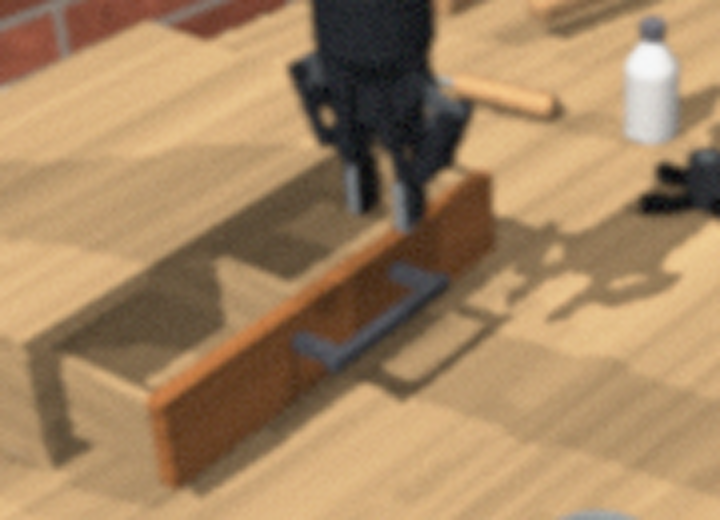

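```bash
python3 -c "
from h import *
go(.591,.203,.052,4.4)"
```

```text
t 2.97 pos [0.5844 0.2    0.1502] gap 0.03 F [-0.4  0.3  0.9] -> d [ 0.0071 -0.0018  0.0982] r [-0.37  0.12  0.54]
```

>>> send_rows(
  targets=[
    [0, 0, 0, 0, 0, 0, 0.03],
    [0, 0, 0, 0, 0, 0, 0.03],
    [0, 0, 0.02, 0, 0, 0, 0.03],
  ],
)

```text
time_s: 3.22
tool_pos: [0.589, 0.19, 0.1358]
eef_rot: [[0.997, 0.073, 0.008], [0.073, -0.997, 0.001], [0.008, -0.0, -1.0]]
force: [1.1, 0.8, 0.8]
finger_gap: 0.0301
```

```bash
python3 -c "
from h import *
go(.591,.203,.052,4.4)"
```

```text
t 3.22 pos [0.589  0.19   0.1358] gap 0.0301 F [1.1 0.8 0.8] -> d [ 0.0022 -0.0128  0.0838] r [-0.02 -0.47 -0.22]
```

>>> send_rows(
  targets=[
    [0.002, -0.004, 0.02, 0, 0, 0, 0.03],
    [0.002, -0.006, 0.035, 0, 0, 0, 0.03],
    [0.002, -0.006, 0.05, 0, 0, 0, 0.03],
    [0.002, -0.006, 0.062, 0, 0, 0, 0.03],
    [0.002, -0.006, 0.074, 0, 0, 0, 0.03],
    [0.002, -0.006, 0.08, 0, 0, 0, 0.03],
    [0.002, -0.006, 0.08, 0, 0, 0, 0.03],
  ],
)

```text
time_s: 3.8
tool_pos: [0.5866, 0.1957, 0.0507]
eef_rot: [[0.997, 0.075, -0.002], [0.075, -0.997, -0.001], [-0.002, 0.001, -1.0]]
force: [0.2, 0.2, 1.3]
finger_gap: 0.0299
```

```bash
python3 -c "
from h import *
go(.591,.203,.052,4.4)
im=viewer.camera('side')[:,:,::-1]
c=im[150:280,150:330]
cv2.imwrite('pics/side2.png',cv2.resize(c,None,fx=4,fy=4,interpolation=cv2.INTER_CUBIC))
"
```

```text
t 3.8 pos [0.5866 0.1957 0.0507] gap 0.0299 F [0.2 0.2 1.3] -> d [ 0.0049 -0.007  -0.0014] r [ 0.07  0.12 -0.11]
```

View pics/side2.png

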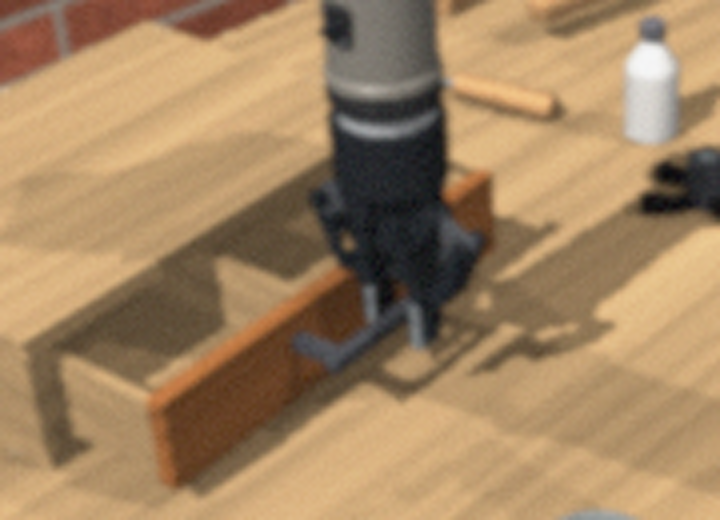

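>>> send_rows(
  targets=[
    [0, 0, 0, 0, 0, 0, 0],
    [0, 0, 0, 0, 0, 0, 0],
    [0, 0, 0, 0, 0, 0, 0],
    [-0.01, 0, 0, 0, 0, 0, 0],
    [-0.03, 0, 0, 0, 0, 0, 0],
    [-0.05, 0, 0, 0, 0, 0, 0],
    [-0.07, 0, 0, 0, 0, 0, 0],
    [-0.09, 0, 0, 0, 0, 0, 0],
    [-0.105, 0, 0, 0, 0, 0, 0],
    [-0.115, 0, 0, 0, 0, 0, 0],
  ],
  grip_force=50,
)

```text
time_s: 4.68
tool_pos: [0.4779, 0.188, 0.0533]
eef_rot: [[0.997, 0.078, 0.014], [0.078, -0.997, 0.002], [0.014, -0.001, -1.0]]
force: [31.0, 0.0, -29.1]
finger_gap: 0.0084
```

```bash
python3 -c "
from h import *
go(.591,.203,.052,4.4)"
```

```text
t 4.68 pos [0.4779 0.188  0.0533] gap 0.0084 F [ 31.    0.  -29.1] -> d [ 0.1139 -0.0062  0.0029] r [-0.07 -0.81  0.06]
```

>>> send_rows(
  targets=[
    [0, 0, 0, 0, 0, 0, 0],
    [0.003, 0, 0, 0, 0, 0, 0],
    [0.003, 0, 0, 0, 0, 0, 0],
  ],
)

```text
time_s: 4.93
tool_pos: [0.478, 0.1879, 0.0531]
eef_rot: [[0.997, 0.075, 0.004], [0.075, -0.997, -0.0], [0.004, 0.001, -1.0]]
force: [4.1, -3.1, 3.8]
finger_gap: 0.0085
```

```bash
python3 -c "
from h import *
go(.591,.203,.052,4.4)"
```

```text
t 4.93 pos [0.478  0.1879 0.0531] gap 0.0085 F [ 4.1 -3.1  3.8] -> d [ 0.1138 -0.0065  0.0016] r [ 0.04 -0.24 -0.08]
```

>>> send_rows(
  targets=[
    [0, 0, 0, 0, 0, 0, 0.03],
    [0, 0, 0, 0, 0, 0, 0.03],
    [0, 0, 0, 0, 0, 0, 0.03],
    [0, 0, -0.04, 0, 0, 0, 0.03],
    [0, 0, -0.08, 0, 0, 0, 0.05],
    [0, 0, -0.12, 0, 0, 0, 0.06],
    [0, 0, -0.15, 0, 0, 0, 0.06],
  ],
)

```text
time_s: 5.52
tool_pos: [0.4753, 0.1897, 0.2047]
eef_rot: [[0.997, 0.077, 0.001], [0.077, -0.997, 0.001], [0.001, -0.001, -1.0]]
force: [0.6, 0.2, -0.4]
finger_gap: 0.06
```

```bash
python3 -c "
from h import *
go(.52,-.08,.20,4.4)
go(.575,-.142,.10,-30)"
```

```text
t 5.52 pos [0.4753 0.1897 0.2047] gap 0.06 F [ 0.6  0.2 -0.4] -> d [0.0238 0.2724 0.0044] r [-0.07 -0.08  0.02]
t 5.52 pos [0.4753 0.1897 0.2047] gap 0.06 F [ 0.6  0.2 -0.4] -> d [0.0737 0.3386 0.1044] r [-0.09 -0.06 34.42]
```

```bash
python3 -c "
from h import *
go(.575,-.143,.11,-68)
im=viewer.camera('top')[:,:,::-1]
cv2.imwrite('pics/top3.png',im)
"
```

```text
t 5.52 pos [0.4753 0.1897 0.2047] gap 0.06 F [ 0.6  0.2 -0.4] -> d [0.0736 0.3395 0.0944] r [-1.100e-01 -3.000e-02  7.242e+01]
```

View pics/top3.png

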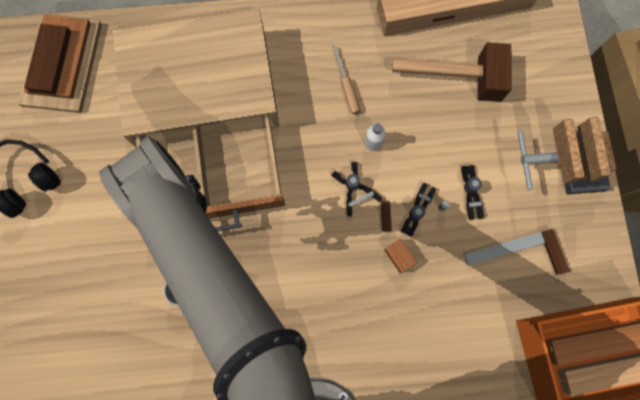

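>>> send_rows(
  targets=[
    [0.074, 0.339, 0.02, 0, 0, 72.4, 0.06],
    [0.074, 0.339, 0.02, 0, 0, 72.4, 0.06],
    [0.074, 0.339, 0.02, 0, 0, 72.4, 0.06],
    [0.074, 0.339, 0.02, 0, 0, 72.4, 0.06],
    [0.074, 0.339, 0.02, 0, 0, 72.4, 0.06],
    [0.074, 0.339, 0.02, 0, 0, 72.4, 0.06],
    [0.074, 0.339, 0.06, 0, 0, 72.4, 0.06],
    [0.074, 0.339, 0.09, 0, 0, 72.4, 0.06],
    [0.074, 0.339, 0.09, 0, 0, 72.4, 0.06],
    [0.074, 0.339, 0.09, 0, 0, 72.4, 0.06],
  ],
)

```text
time_s: 6.4
tool_pos: [0.5707, -0.1507, 0.105]
eef_rot: [[0.373, -0.928, -0.011], [-0.928, -0.373, -0.001], [-0.003, 0.011, -1.0]]
force: [-0.8, -0.6, -1.7]
finger_gap: 0.0596
```

>>> send_rows(
  targets=[
    [0, 0, 0, 0, 0, 0, 0.06],
    [0, 0, 0, 0, 0, 0, 0.06],
    [0, 0, 0, 0, 0, 0, 0.06],
    [0, 0, 0, 0, 0, 0, 0.06],
  ],
)

```text
time_s: 6.73
tool_pos: [0.5759, -0.142, 0.1131]
eef_rot: [[0.39, -0.921, 0.002], [-0.921, -0.39, 0.0], [0.0, -0.002, -1.0]]
force: [0.5, 0.4, 0.4]
finger_gap: 0.0603
```

```bash
python3 -c "
from h import *
go(.575,-.143,.018,-68)
im=viewer.camera('side')[:,:,::-1]
c=im[100:230,270:430]
cv2.imwrite('pics/side4.png',cv2.resize(c,None,fx=4,fy=4,interpolation=cv2.INTER_CUBIC))
"
```

```text
t 6.73 pos [ 0.5759 -0.142   0.1131] gap 0.0603 F [0.5 0.4 0.4] -> d [0.0005 0.0014 0.0951] r [-0.12 -0.02  0.99]
```

View pics/side4.png

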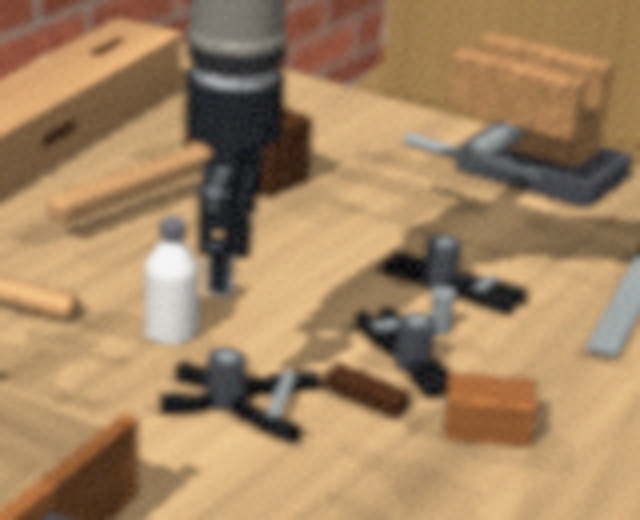

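>>> send_rows(
  targets=[
    [0, 0, 0.02, 0, 0, 1, 0.06],
    [0, 0, 0.04, 0, 0, 1, 0.06],
    [0, 0, 0.055, 0, 0, 1, 0.06],
    [0, 0, 0.07, 0, 0, 1, 0.06],
    [0, 0, 0.083, 0, 0, 1, 0.06],
    [0, 0, 0.092, 0, 0, 1, 0.06],
    [0, 0, 0.092, 0, 0, 1, 0.06],
    [0, 0, 0.092, 0, 0, 1, 0.06],
  ],
)

```text
time_s: 7.45
tool_pos: [0.5752, -0.1436, 0.02]
eef_rot: [[0.371, -0.929, -0.0], [-0.929, -0.371, 0.0], [-0.0, 0.0, -1.0]]
force: [-0.1, 0.2, 0.2]
finger_gap: 0.0601
```

```bash
python3 -c "
from h import *
go(.575,-.143,.018,-68)
im=viewer.camera('side')[:,:,::-1]
c=im[100:230,270:430]
cv2.imwrite('pics/side5.png',cv2.resize(c,None,fx=4,fy=4,interpolation=cv2.INTER_CUBIC))
"
```

```text
t 7.45 pos [ 0.5752 -0.1436  0.02  ] gap 0.0601 F [-0.1  0.2  0.2] -> d [-0.0007 -0.      0.002 ] r [ 0.    0.   -0.24]
```

View pics/side5.png

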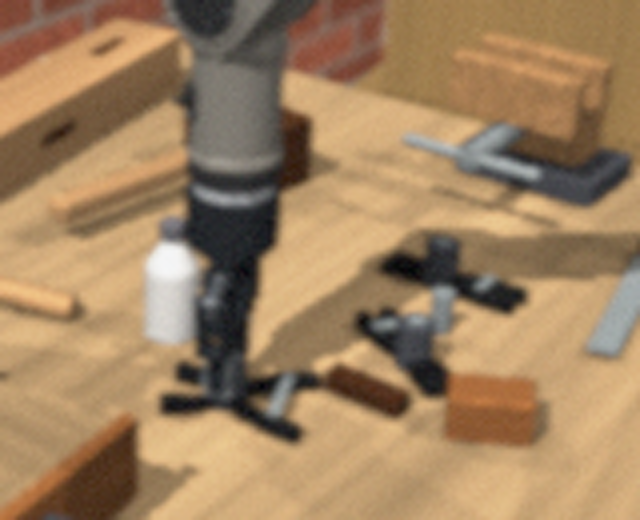

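Hub lies between the fingers; grip and lift.

>>> send_rows(
  targets=[
    [0, 0, 0, 0, 0, 0, 0.0],
    [0, 0, 0, 0, 0, 0, 0.0],
    [0, 0, 0, 0, 0, 0, 0.0],
    [0, 0, 0, 0, 0, 0, 0.0],
    [0, 0, -0.02, 0, 0, 0, 0.0],
    [0, 0, -0.05, 0, 0, 0, 0.0],
    [0, 0, -0.08, 0, 0, 0, 0.0],
    [0, 0, -0.11, 0, 0, 0, 0.0],
    [0, 0, -0.14, 0, 0, 0, 0.0],
    [0, 0, -0.15, 0, 0, 0, 0.0],
  ],
  grip_force=60,
)

```text
time_s: 8.33
tool_pos: [0.5776, -0.1445, 0.1748]
eef_rot: [[0.37, -0.929, 0.008], [-0.929, -0.37, -0.002], [0.005, -0.006, -1.0]]
force: [0.8, -0.3, -0.2]
finger_gap: 0.0316
```

```bash
python3 -c "
from h import *
go(.627,.295,.17,-86)
for n in('top','side'):
    im=viewer.camera(n)[:,:,::-1]
    cv2.imwrite('pics/'+n+'6.png',im)
im=im[100:230,270:430]
cv2.imwrite('pics/side6.png',cv2.resize(im,None,fx=4,fy=4,interpolation=cv2.INTER_CUBIC))
"
```

```text
t 8.33 pos [ 0.5776 -0.1445  0.1748] gap 0.0316 F [ 0.8 -0.3 -0.2] -> d [-0.39   -0.2085  0.0043] r [-0.41 -0.21 17.72]
```

View pics/side6.png

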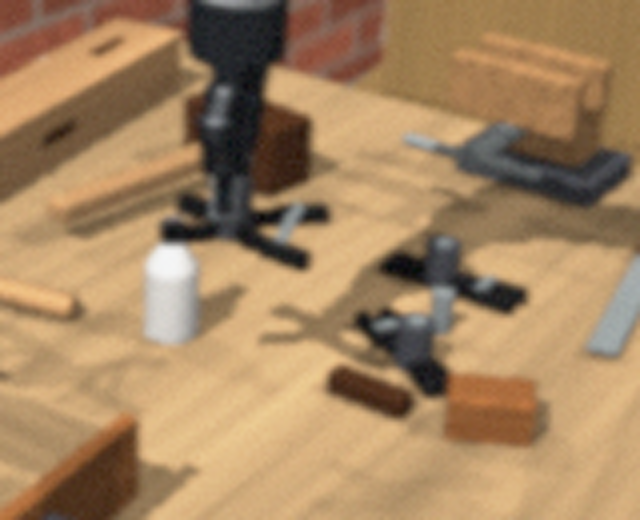

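View pics/top6.png

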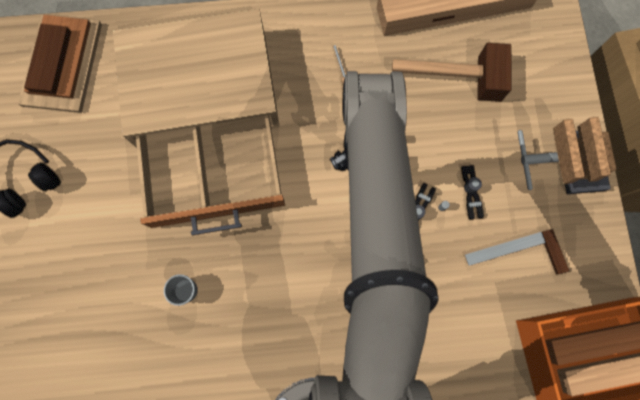

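```bash
python3 -c "
from h import *
t=cv2.imread('pics/top6.png')[110:240,110:300]
cv2.imwrite('pics/c6.png',cv2.resize(t,None,fx=4,fy=4,interpolation=cv2.INTER_CUBIC))
"
```

```text
(no output)
```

View pics/c6.png

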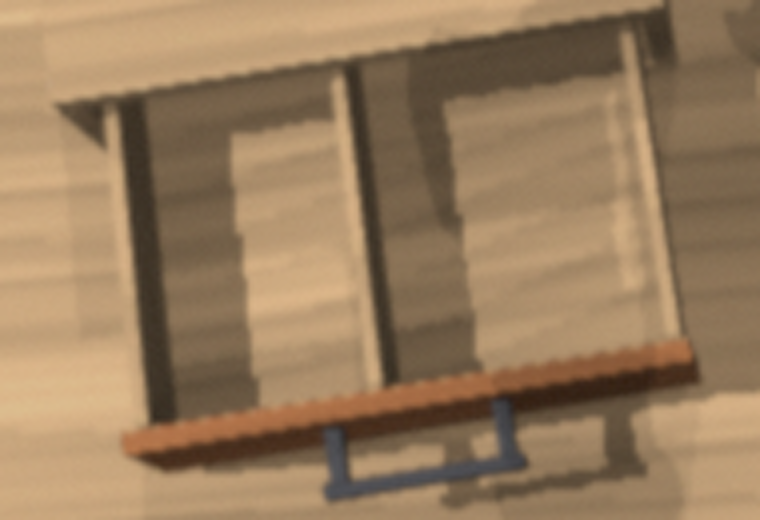

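```bash
python3 - <<'E'
from h import *
np.set_printoptions(precision=4,suppress=True)
def c2(x,y,z): return px('top',(x+.5)/4-.5+110,(y+.5)/4-.5+110,z)
print('panel top outer',c2(125,456,.088),c2(693,362,.088),'inner',c2(123,434,.088),c2(688,340,.088))
print('bar',c2(330,490,.071),c2(524,462,.071))
print('left wall',c2(113,100,.078),c2(152,420,.078))
print('divider',c2(346,65,.078),c2(372,385,.078))
print('right wall',c2(629,22,.078),c2(676,335,.078))
print('cab',c2(55,103,.105),c2(663,9,.105))
E
```

```text
panel top outer [0.5009 0.3633 0.088 ] [0.5285 0.0313 0.088 ] inner [0.514  0.3643 0.088 ] [0.5419 0.0333 0.088 ]
bar [0.4737 0.25   0.071 ] [0.4806 0.1357 0.071 ]
left wall [0.7236 0.3721 0.078 ] [0.5231 0.351  0.078 ]
divider [0.7341 0.2303 0.078 ] [0.533  0.2216 0.078 ]
right wall [0.7473 0.0564 0.078 ] [0.5479 0.0409 0.078 ]
cab [0.7139 0.3963 0.105 ] [0.7426 0.0331 0.105 ]
```

>>> send_rows(
  targets=[
    [-0.02, -0.011, 0, 0, 0, 2, 0],
    [-0.055, -0.03, 0, 0, 0, 4, 0],
    [-0.09, -0.049, 0, 0, 0, 6, 0],
    [-0.125, -0.068, 0, 0, 0, 8, 0],
    [-0.16, -0.087, 0, 0, 0, 10, 0],
    [-0.195, -0.106, 0, 0, 0, 12, 0],
    [-0.23, -0.125, 0, 0, 0, 14, 0],
    [-0.265, -0.144, 0, 0, 0, 16, 0],
    [-0.3, -0.163, 0, 0, 0, 17.7, 0],
    [-0.33, -0.18, 0, 0, 0, 17.7, 0],
  ],
)

```text
time_s: 9.27
tool_pos: [0.6182, 0.2321, 0.1667]
eef_rot: [[0.071, -0.997, -0.005], [-0.997, -0.071, -0.001], [0.001, 0.005, -1.0]]
force: [-0.3, 0.4, -2.0]
finger_gap: 0.0322
```

```bash
python3 -c "
from h import *
go(.627,.295,.17,-86)"
```

```text
t 9.27 pos [0.6182 0.2321 0.1667] gap 0.0322 F [-0.3  0.4 -2. ] -> d [-0.0621 -0.0133 -0.0034] r [ 0.26 -0.03  0.09]
```

>>> send_rows(
  targets=[
    [-0.03, -0.006, 0, 0, 0, 0, 0],
    [-0.055, -0.01, 0, 0, 0, 0, 0],
    [-0.065, -0.012, 0, 0, 0, 0, 0],
    [-0.065, -0.012, 0, 0, 0, 0, 0],
    [-0.065, -0.012, 0, 0, 0, 0, 0],
    [-0.065, -0.012, 0, 0, 0, 0, 0],
  ],
)

```text
time_s: 9.77
tool_pos: [0.6279, 0.2914, 0.1687]
eef_rot: [[0.067, -0.998, -0.001], [-0.998, -0.067, -0.003], [0.003, 0.001, -1.0]]
force: [-0.6, -0.0, -1.5]
finger_gap: 0.0321
```

```bash
python3 -c "
from h import *
go(.627,.295,.17,-86)
for n in('top','side'):
    im=viewer.camera(n)[:,:,::-1]
    im=im[60:190,150:330] if n=='side' else im[90:240,90:300]
    cv2.imwrite('pics/'+n+'7.png',cv2.resize(im,None,fx=3.5,fy=3.5,interpolation=cv2.INTER_CUBIC))
go(.627,.295,.17,-86)
"
```

```text
t 9.77 pos [0.6279 0.2914 0.1687] gap 0.0321 F [-0.6 -0.  -1.5] -> d [-0.0037  0.0007 -0.0013] r [ 0.08 -0.2  -0.15]
t 9.87 pos [0.6282 0.2917 0.1696] gap 0.0319 F [-0.5  0.4 -0.9] -> d [-0.0034  0.001  -0.0004] r [ 0.01 -0.13 -0.18]
```

View pics/side7.png

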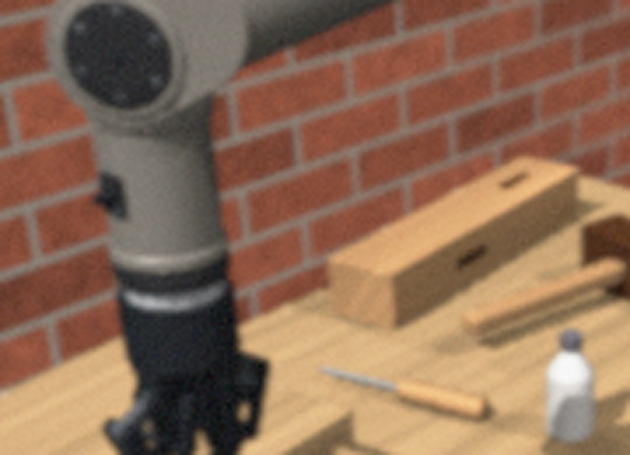

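View pics/top7.png

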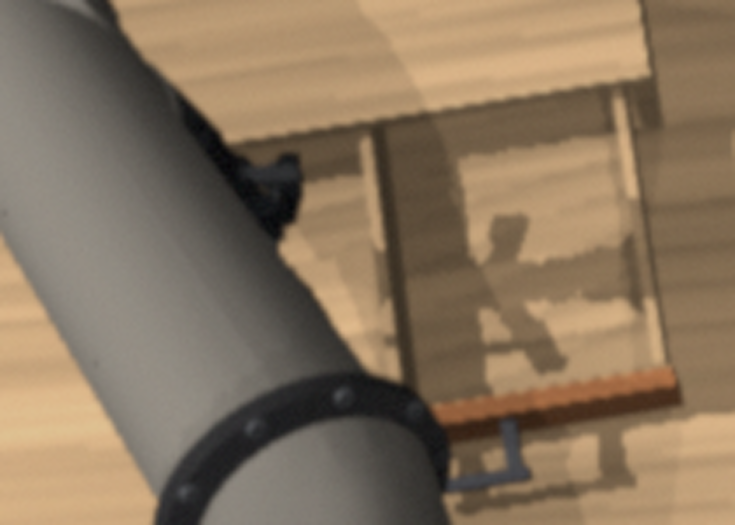

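```bash
python3 -c "
from h import *
im=viewer.camera('side')[:,:,::-1][130:290,80:290]
cv2.imwrite('pics/side8.png',cv2.resize(im,None,fx=3.7,fy=3.7,interpolation=cv2.INTER_CUBIC))
print(nets.landmark_of('side','clamp_open')[:1]); r=nets.landmark_of('side','clamp_open')[0]['centre']; print(at('side',r,.15))
"
```

```text
[]Traceback (most recent call last):
  File "<string>", line 5, in <module>
    print(nets.landmark_of('side','clamp_open')[:1]); r=nets.landmark_of('side','clamp_open')[0]['centre']; print(at('side',r,.15))
                                                        ~~~~~~~~~~~~~~~~~~~~~~~~~~~~~~~~~~~~~^^^
IndexError: list index out of range
```

View pics/side8.png

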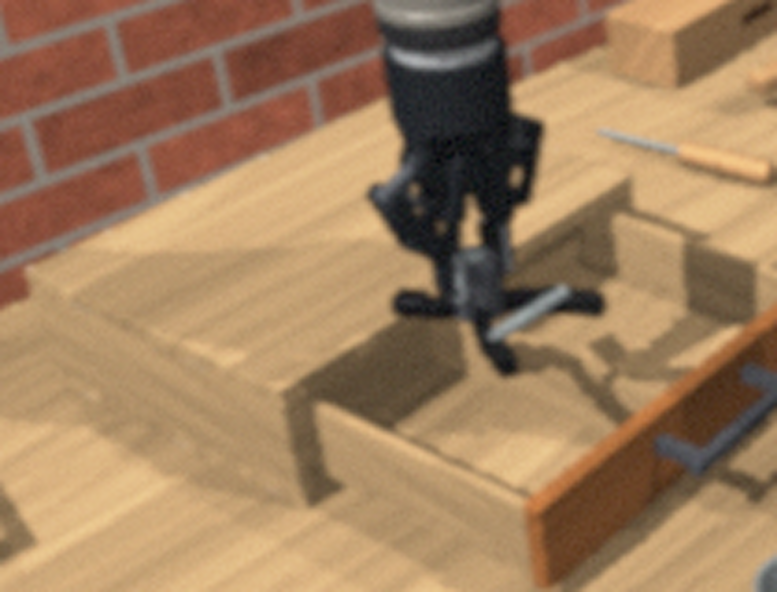

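```bash
python3 -c "
from h import *
for q in((508,362),(598,302),(400,303),(478,262)):
    z=.16 if q[0]!=478 else .194
    print(q,px('side',q[0]/3.7+80,q[1]/3.7+130,z).round(4))
go(.627,.295,.044,-86)"
```

```text
(508, 362) [0.5547 0.3308 0.16  ]
(598, 302) [0.56   0.2462 0.16  ]
(400, 303) [0.6626 0.3288 0.16  ]
(478, 262) [0.617  0.2961 0.194 ]
t 10.02 pos [0.628  0.2933 0.1702] gap 0.0321 F [-0.1 -0.3 -1.3] -> d [-0.0018  0.001   0.1262] r [-0.02 -0.04 -0.09]
```

>>> send_rows(
  targets=[
    [0, 0, 0.02, 0, 0, 0, 0],
    [0, 0, 0.04, 0, 0, 0, 0],
    [0, 0, 0.06, 0, 0, 0, 0],
    [0, 0, 0.08, 0, 0, 0, 0],
    [0, 0, 0.095, 0, 0, 0, 0],
    [0, 0, 0.108, 0, 0, 0, 0],
    [0, 0, 0.117, 0, 0, 0, 0],
    [0, 0, 0.123, 0, 0, 0, 0],
    [0, 0, 0.125, 0, 0, 0, 0],
    [0, 0, 0.125, 0, 0, 0, 0],
  ],
)

```text
time_s: 10.85
tool_pos: [0.6282, 0.295, 0.0456]
eef_rot: [[0.07, -0.998, 0.001], [-0.998, -0.07, 0.0], [-0.0, -0.001, -1.0]]
force: [-0.4, -0.1, -1.2]
finger_gap: 0.032
```

```bash
python3 -c "
from h import *
go(.627,.295,.044,-86)
im=viewer.camera('side')[:,:,::-1][130:290,80:290]
cv2.imwrite('pics/side9.png',cv2.resize(im,None,fx=3.7,fy=3.7,interpolation=cv2.INTER_CUBIC))
"
```

```text
t 10.85 pos [0.6282 0.295  0.0456] gap 0.032 F [-0.4 -0.1 -1.2] -> d [-0.      0.0012  0.0016] r [-0.08  0.01  0.01]
```

View pics/side9.png

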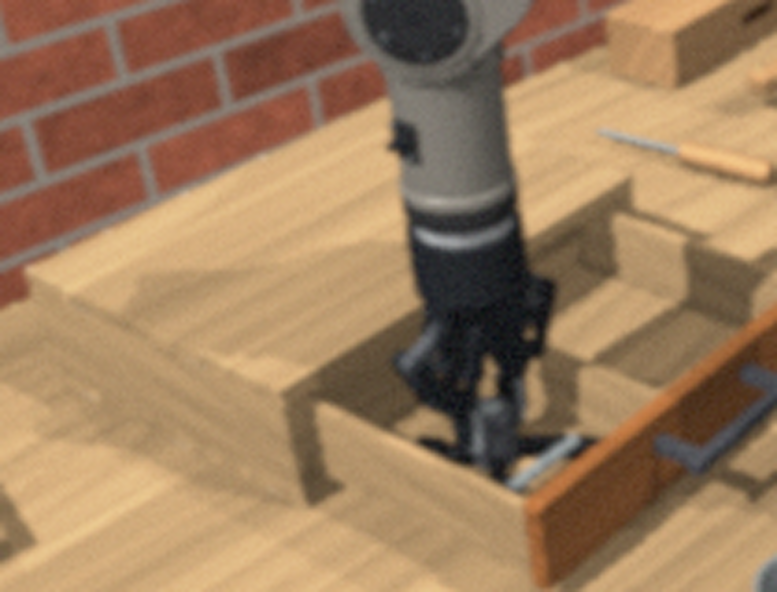

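>>> send_rows(
  targets=[
    [0, 0, 0.001, 0, 0, 0, 0],
    [0, 0, 0.001, 0, 0, 0, 0.055],
    [0, 0, 0.001, 0, 0, 0, 0.055],
    [0, 0, 0.001, 0, 0, 0, 0.055],
    [0, 0, -0.02, 0, 0, 0, 0.055],
    [0, 0, -0.05, 0, 0, 0, 0.06],
    [0, 0, -0.08, 0, 0, 0, 0.06],
    [0, 0, -0.11, 0, 0, 0, 0.06],
    [0, 0, -0.14, 0, 0, 0, 0.06],
  ],
)

```text
time_s: 11.65
tool_pos: [0.6274, 0.295, 0.1864]
eef_rot: [[0.07, -0.998, 0.0], [-0.998, -0.07, 0.0], [-0.0, -0.0, -1.0]]
force: [0.3, -0.1, -0.7]
finger_gap: 0.0597
```

```bash
python3 -c "
from h import *
go(.485,-.293,.18,-122.4)
im=viewer.camera('side')[:,:,::-1][130:290,80:290]
cv2.imwrite('pics/side10.png',cv2.resize(im,None,fx=3.7,fy=3.7,interpolation=cv2.INTER_CUBIC))
"
```

```text
t 11.65 pos [0.6274 0.295  0.1864] gap 0.0597 F [ 0.3 -0.1 -0.7] -> d [0.5765 0.1835 0.0064] r [-1.000e-02  1.000e-02  3.644e+01]
```

View pics/side10.png

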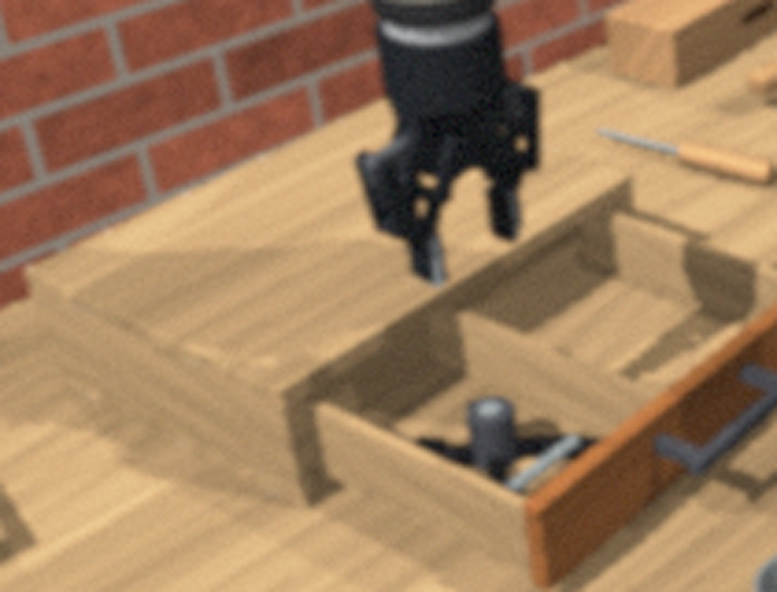

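>>> send_rows(
  targets=[
    [0.03, 0.009, 0, 0, 0, 3, 0.06],
    [0.067, 0.021, 0, 0, 0, 6, 0.06],
    [0.105, 0.033, 0, 0, 0, 9, 0.06],
    [0.143, 0.045, 0, 0, 0, 12, 0.06],
    [0.18, 0.057, 0, 0, 0, 15, 0.06],
    [0.218, 0.069, 0, 0, 0, 18, 0.06],
    [0.256, 0.081, 0, 0, 0, 21, 0.06],
    [0.294, 0.093, 0, 0, 0, 24, 0.06],
    [0.332, 0.105, 0, 0, 0, 28, 0.06],
    [0.37, 0.117, 0, 0, 0, 32, 0.06],
  ],
)

```text
time_s: 12.53
tool_pos: [0.5362, -0.084, 0.1852]
eef_rot: [[-0.472, -0.882, 0.001], [-0.882, 0.472, -0.0], [-0.0, -0.001, -1.0]]
force: [0.5, -1.6, -0.3]
finger_gap: 0.0603
```

```bash
python3 -c "
from h import *
go(.485,-.293,.12,-122.4)"
```

```text
t 12.53 pos [ 0.5362 -0.084   0.1852] gap 0.0603 F [ 0.5 -1.6 -0.3] -> d [ 0.2084 -0.0534  0.0652] r [-0.06  0.02  4.25]
```

>>> send_rows(
  targets=[
    [0.036, -0.009, 0.005, 0, 0, 4, 0.06],
    [0.072, -0.018, 0.015, 0, 0, 4, 0.06],
    [0.108, -0.027, 0.03, 0, 0, 4, 0.06],
    [0.144, -0.036, 0.045, 0, 0, 4, 0.06],
    [0.18, -0.046, 0.06, 0, 0, 4, 0.06],
    [0.208, -0.053, 0.065, 0, 0, 4, 0.06],
    [0.208, -0.053, 0.065, 0, 0, 4, 0.06],
    [0.208, -0.053, 0.065, 0, 0, 4, 0.06],
    [0.208, -0.053, 0.065, 0, 0, 4, 0.06],
    [0.208, -0.053, 0.065, 0, 0, 4, 0.06],
  ],
)

```text
time_s: 13.37
tool_pos: [0.4871, -0.2892, 0.1203]
eef_rot: [[-0.527, -0.85, 0.001], [-0.85, 0.527, 0.001], [-0.001, -0.001, -1.0]]
force: [0.3, 0.0, 0.5]
finger_gap: 0.0601
```

```bash
python3 -c "
from h import *
go(.485,-.293,.018,-122.4)
im=viewer.camera('side')[:,:,::-1][100:230,270:430]
cv2.imwrite('pics/side11.png',cv2.resize(im,None,fx=4,fy=4,interpolation=cv2.INTER_CUBIC))
go(.485,-.293,.018,-122.4)
"
```

```text
t 13.37 pos [ 0.4871 -0.2892  0.1203] gap 0.0601 F [0.3 0.  0.5] -> d [ 4.500e-03 -1.000e-04  1.023e-01] r [-0.04  0.06  0.58]
t 13.42 pos [ 0.4872 -0.2892  0.1204] gap 0.06 F [0.3 0.2 0.4] -> d [ 4.500e-03 -1.000e-04  1.024e-01] r [-0.05  0.05  0.6 ]
```

View pics/side11.png

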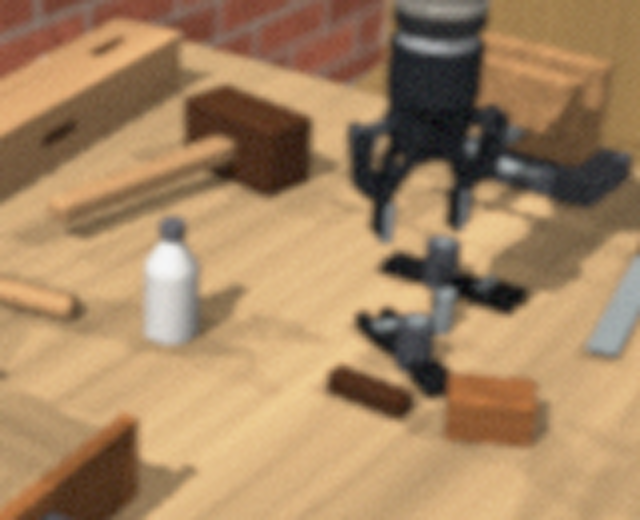

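>>> send_rows(
  targets=[
    [0.005, 0, 0.01, 0, 0, 0.5, 0.06],
    [0.005, 0, 0.03, 0, 0, 0.5, 0.06],
    [0.005, 0, 0.05, 0, 0, 0.5, 0.06],
    [0.005, 0, 0.067, 0, 0, 0.5, 0.06],
    [0.005, 0, 0.082, 0, 0, 0.5, 0.06],
    [0.005, 0, 0.094, 0, 0, 0.5, 0.06],
    [0.005, 0, 0.1, 0, 0, 0.5, 0.06],
    [0.005, 0, 0.1, 0, 0, 0.5, 0.06],
    [0.005, 0, 0.1, 0, 0, 0.5, 0.06],
  ],
)

```text
time_s: 14.17
tool_pos: [0.4837, -0.2951, 0.02]
eef_rot: [[-0.537, -0.844, 0.0], [-0.844, 0.537, -0.0], [0.0, -0.0, -1.0]]
force: [-0.4, -0.2, -0.0]
finger_gap: 0.0597
```

```bash
python3 -c "
from h import *
go(.485,-.293,.020,-122.4)
im=viewer.camera('side')[:,:,::-1][100:230,270:430]
cv2.imwrite('pics/side12.png',cv2.resize(im,None,fx=4,fy=4,interpolation=cv2.INTER_CUBIC))
"
```

```text
t 14.17 pos [ 0.4837 -0.2951  0.02  ] gap 0.0597 F [-0.4 -0.2 -0. ] -> d [-0.0025 -0.      0.    ] r [-0.01 -0.   -0.05]
```

View pics/side12.png

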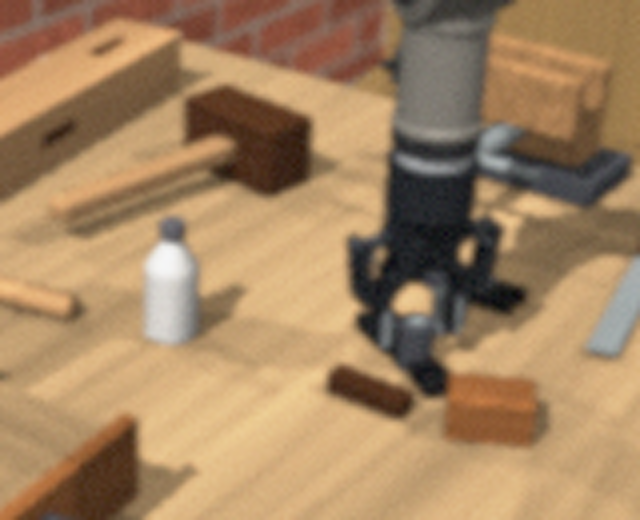

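```bash
python3 -c "
from h import *
x=np.array([-.537,-.844,0]);p=np.array([.4837,-.2951,.02])
q=np.array([p+.03*x,p-.03*x,p+[0,0,.024],[.484,-.2934,.044],p+.03*x+[0,0,.03],p-.03*x+[0,0,.03]])
print(((proj('side',q)-[270,100])*4).round())
t=viewer.camera('top')[:,:,::-1][130:280,320:500];cv2.imwrite('pics/t12.png',cv2.resize(t,None,fx=4,fy=4,interpolation=cv2.INTER_CUBIC))"
```

```text
[[444. 337.]
 [382. 349.]
 [416. 319.]
 [415. 319.]
 [448. 307.]
 [385. 318.]]
```

View pics/t12.png

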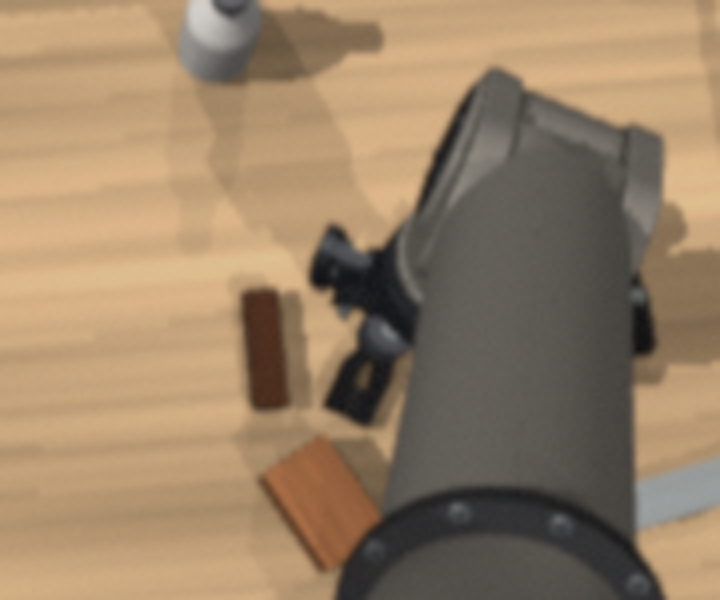

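>>> send_rows(
  targets=[
    [0, 0, 0, 0, 0, 0, 0.0],
    [0, 0, 0, 0, 0, 0, 0.0],
    [0, 0, 0, 0, 0, 0, 0.0],
    [0, 0, 0, 0, 0, 0, 0.0],
    [0, 0, -0.02, 0, 0, 0, 0.0],
    [0, 0, -0.05, 0, 0, 0, 0.0],
    [0, 0, -0.08, 0, 0, 0, 0.0],
    [0, 0, -0.11, 0, 0, 0, 0.0],
    [0, 0, -0.14, 0, 0, 0, 0.0],
    [0, 0, -0.15, 0, 0, 0, 0.0],
  ],
  grip_force=60,
)

```text
time_s: 15.1
tool_pos: [0.4854, -0.2964, 0.1743]
eef_rot: [[-0.537, -0.843, 0.007], [-0.844, 0.537, -0.004], [-0.0, -0.007, -1.0]]
force: [1.5, -1.3, -2.2]
finger_gap: 0.0321
```

```bash
python3 -c "
from h import *
go(.616,.178,.17,-85.4)
im=viewer.camera('side')[:,:,::-1][100:230,270:430]
cv2.imwrite('pics/side13.png',cv2.resize(im,None,fx=4,fy=4,interpolation=cv2.INTER_CUBIC))
"
```

```text
t 15.1 pos [ 0.4854 -0.2964  0.1743] gap 0.0321 F [ 1.5 -1.3 -2.2] -> d [-0.4703  0.1447  0.0035] r [ -0.42  -0.11 -37.09]
```

View pics/side13.png

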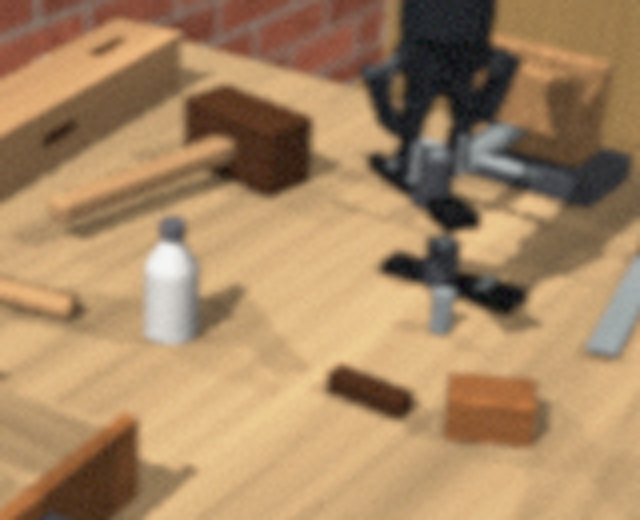

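>>> send_rows(
  targets=[
    [-0.02, 0.006, 0, 0, 0, -2, 0],
    [-0.056, 0.017, 0, 0, 0, -6, 0],
    [-0.092, 0.028, 0, 0, 0, -10, 0],
    [-0.128, 0.039, 0, 0, 0, -14, 0],
    [-0.164, 0.05, 0, 0, 0, -18, 0],
    [-0.2, 0.061, 0, 0, 0, -22, 0],
    [-0.236, 0.072, 0, 0, 0, -26, 0],
    [-0.272, 0.083, 0, 0, 0, -30, 0],
    [-0.308, 0.094, 0, 0, 0, -34, 0],
    [-0.344, 0.104, 0, 0, 0, -37, 0],
  ],
)

```text
time_s: 15.98
tool_pos: [0.5786, 0.053, 0.1672]
eef_rot: [[0.083, -0.997, -0.005], [-0.997, -0.083, -0.0], [-0.0, 0.005, -1.0]]
force: [1.4, -0.5, -2.0]
finger_gap: 0.0321
```

```bash
python3 -c "
from h import *
go(.616,.178,.17,-85.4)"
```

```text
t 15.98 pos [0.5786 0.053  0.1672] gap 0.0321 F [ 1.4 -0.5 -2. ] -> d [-0.1215 -0.0476 -0.0031] r [0.26 0.   0.17]
```

>>> send_rows(
  targets=[
    [-0.036, -0.013, 0, 0, 0, 0, 0],
    [-0.072, -0.027, 0, 0, 0, 0, 0],
    [-0.104, -0.038, 0, 0, 0, 0, 0],
    [-0.12, -0.045, 0, 0, 0, 0, 0],
    [-0.124, -0.046, 0, 0, 0, 0, 0],
    [-0.124, -0.046, 0, 0, 0, 0, 0],
    [-0.124, -0.046, 0, 0, 0, 0, 0],
    [-0.124, -0.046, 0, 0, 0, 0, 0],
  ],
)

```text
time_s: 16.65
tool_pos: [0.6159, 0.1754, 0.1687]
eef_rot: [[0.076, -0.997, -0.002], [-0.997, -0.076, -0.002], [0.002, 0.002, -1.0]]
force: [0.4, 0.0, -1.9]
finger_gap: 0.0322
```

```bash
python3 -c "
from h import *
im=viewer.camera('side')[:,:,::-1][110:290,100:310]
cv2.imwrite('pics/side14.png',cv2.resize(im,None,fx=3.7,fy=3.3,interpolation=cv2.INTER_CUBIC))
go(.616,.178,.045,-85.4)
"
```

```text
t 16.7 pos [0.6162 0.1754 0.1691] gap 0.0323 F [ 0.6 -0.5 -1.7] -> d [-0.0028 -0.0002  0.1241] r [ 0.08 -0.11 -0.24]
```

View pics/side14.png

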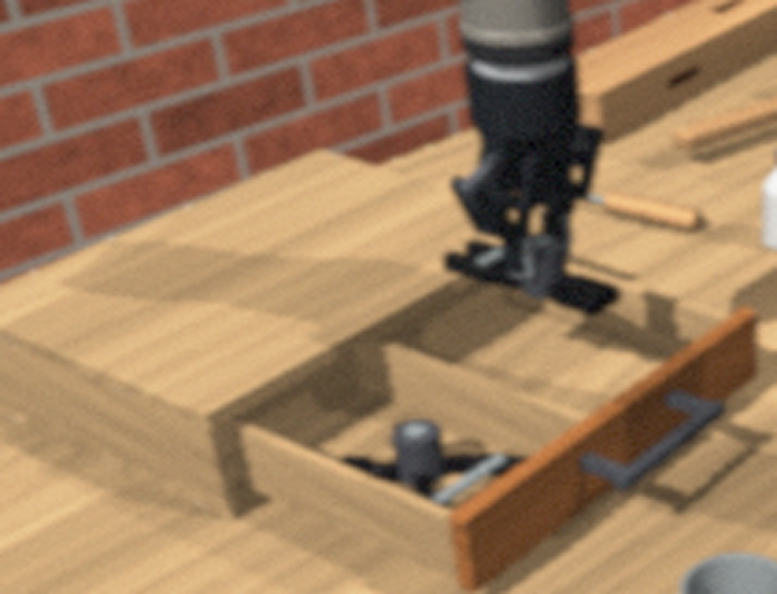

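>>> send_rows(
  targets=[
    [0, 0, 0.02, 0, 0, 0, 0],
    [0, 0, 0.04, 0, 0, 0, 0],
    [0, 0, 0.06, 0, 0, 0, 0],
    [0, 0, 0.08, 0, 0, 0, 0],
    [0, 0, 0.095, 0, 0, 0, 0],
    [0, 0, 0.108, 0, 0, 0, 0],
    [0, 0, 0.117, 0, 0, 0, 0],
    [0, 0, 0.123, 0, 0, 0, 0],
    [0, 0, 0.125, 0, 0, 0, 0],
    [0, 0, 0.125, 0, 0, 0, 0],
  ],
)

```text
time_s: 17.53
tool_pos: [0.6172, 0.1779, 0.0456]
eef_rot: [[0.078, -0.997, 0.001], [-0.997, -0.078, -0.0], [0.0, -0.001, -1.0]]
force: [0.4, -0.6, -3.3]
finger_gap: 0.0321
```

```bash
python3 -c "
from h import *
im=viewer.camera('side')[:,:,::-1][110:290,100:310]
cv2.imwrite('pics/side15.png',cv2.resize(im,None,fx=3.7,fy=3.3,interpolation=cv2.INTER_CUBIC))
go(.616,.178,.044,-85.4)
"
```

```text
t 17.58 pos [0.6172 0.1783 0.0457] gap 0.032 F [ 0.2  0.4 -2.1] -> d [0.0002 0.0012 0.0017] r [-0.1   0.02 -0.09]
```

View pics/side15.png

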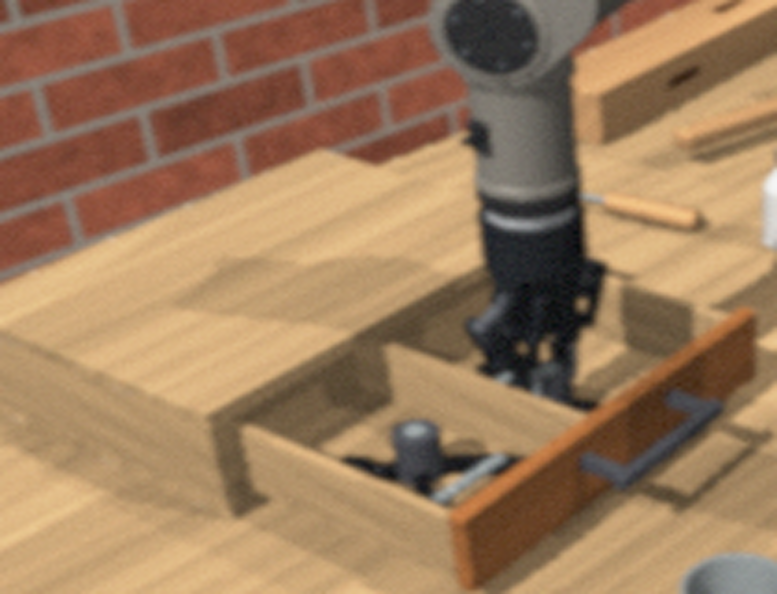

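>>> send_rows(
  targets=[
    [0, 0, 0.001, 0, 0, 0, 0],
    [0, 0, 0.001, 0, 0, 0, 0.046],
    [0, 0, 0.001, 0, 0, 0, 0.046],
    [0, 0, 0.001, 0, 0, 0, 0.046],
    [0, 0, -0.02, 0, 0, 0, 0.046],
    [0, 0, -0.05, 0, 0, 0, 0.046],
    [0, 0, -0.08, 0, 0, 0, 0.06],
    [0, 0, -0.11, 0, 0, 0, 0.06],
    [0, 0, -0.135, 0, 0, 0, 0.06],
  ],
)

```text
time_s: 18.33
tool_pos: [0.617, 0.1786, 0.1825]
eef_rot: [[0.079, -0.997, 0.002], [-0.997, -0.079, 0.001], [-0.001, -0.002, -1.0]]
force: [0.4, -0.3, -0.1]
finger_gap: 0.0599
```

```bash
python3 -c "
from h import *
im=viewer.camera('side')[:,:,::-1][110:290,100:310]
cv2.imwrite('pics/side16.png',cv2.resize(im,None,fx=3.7,fy=3.3,interpolation=cv2.INTER_CUBIC))
go(.542,-.442,.18,-89.7)
"
```

```text
t 18.38 pos [0.62   0.1797 0.188 ] gap 0.0598 F [0.9 0.4 3.1] -> d [0.6136 0.1269 0.005 ] r [-0.64  0.18  4.23]
```

View pics/side16.png

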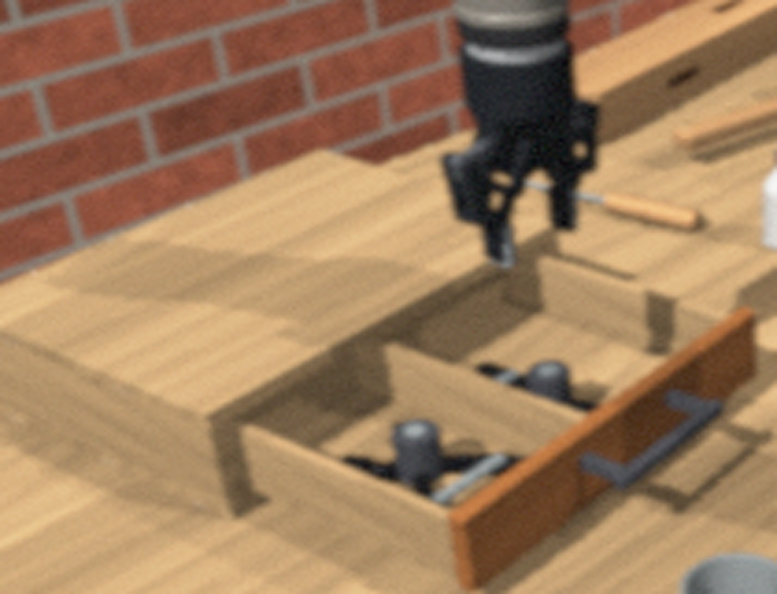

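>>> send_rows(
  targets=[
    [0.03, 0.006, 0, 0, 0, 0, 0.06],
    [0.068, 0.014, 0, 0, 0, 0, 0.06],
    [0.106, 0.022, 0, 0, 0, 0, 0.06],
    [0.144, 0.03, 0, 0, 0, 1, 0.06],
    [0.182, 0.037, 0, 0, 0, 1, 0.06],
    [0.22, 0.045, 0, 0, 0, 2, 0.06],
    [0.258, 0.053, 0, 0, 0, 2, 0.06],
    [0.296, 0.06, 0, 0, 0, 3, 0.06],
    [0.334, 0.068, 0, 0, 0, 4, 0.06],
    [0.372, 0.075, 0, 0, 0, 4, 0.06],
  ],
)

```text
time_s: 19.22
tool_pos: [0.5706, -0.2003, 0.1801]
eef_rot: [[0.009, -1.0, 0.001], [-1.0, -0.009, -0.0], [0.0, -0.001, -1.0]]
force: [0.6, -0.7, 1.1]
finger_gap: 0.0597
```

```bash
python3 -c "
from h import *
go(.542,-.442,.12,-89.7)
"
```

```text
t 19.22 pos [ 0.5706 -0.2003  0.1801] gap 0.0597 F [ 0.6 -0.7  1.1] -> d [0.2414 0.0308 0.0602] r [-0.04 -0.02  0.21]
```

>>> send_rows(
  targets=[
    [0.038, 0.005, 0.005, 0, 0, 0, 0.06],
    [0.076, 0.01, 0.015, 0, 0, 0, 0.06],
    [0.114, 0.015, 0.025, 0, 0, 0, 0.06],
    [0.152, 0.02, 0.04, 0, 0, 0, 0.06],
    [0.19, 0.024, 0.05, 0, 0, 0, 0.06],
    [0.222, 0.028, 0.06, 0, 0, 0, 0.06],
    [0.242, 0.03, 0.06, 0, 0, 0, 0.06],
    [0.242, 0.03, 0.06, 0, 0, 0, 0.06],
    [0.242, 0.03, 0.06, 0, 0, 0, 0.06],
    [0.242, 0.03, 0.06, 0, 0, 0, 0.06],
  ],
)

```text
time_s: 20.05
tool_pos: [0.5442, -0.4394, 0.1199]
eef_rot: [[0.011, -1.0, 0.001], [-1.0, -0.011, 0.001], [-0.001, -0.001, -1.0]]
force: [0.1, 0.1, 0.6]
finger_gap: 0.0596
```

>>> send_rows(
  targets=[
    [0, 0, 0, 0, 0, 0, 0.06],
    [0, 0, 0, 0, 0, 0, 0.06],
  ],
)

```text
time_s: 20.22
tool_pos: [0.5445, -0.4388, 0.1204]
eef_rot: [[0.012, -1.0, 0.001], [-1.0, -0.012, 0.001], [-0.0, -0.001, -1.0]]
force: [-0.2, 0.2, 0.7]
finger_gap: 0.0601
```

```bash
python3 -c "
from h import *
go(.542,-.442,.02,-89.7)
"
```

```text
t 20.22 pos [ 0.5445 -0.4388  0.1204] gap 0.0601 F [-0.2  0.2  0.7] -> d [0.0032 0.0027 0.1004] r [-0.06  0.03  0.4 ]
```

>>> send_rows(
  targets=[
    [0.003, 0.002, 0.01, 0, 0, 0.4, 0.06],
    [0.003, 0.002, 0.03, 0, 0, 0.4, 0.06],
    [0.003, 0.002, 0.05, 0, 0, 0.4, 0.06],
    [0.003, 0.002, 0.067, 0, 0, 0.4, 0.06],
    [0.003, 0.002, 0.082, 0, 0, 0.4, 0.06],
    [0.003, 0.002, 0.094, 0, 0, 0.4, 0.06],
    [0.003, 0.002, 0.1, 0, 0, 0.4, 0.06],
    [0.003, 0.002, 0.1, 0, 0, 0.4, 0.06],
    [0.003, 0.002, 0.1, 0, 0, 0.4, 0.06],
  ],
)

```text
time_s: 20.97
tool_pos: [0.5416, -0.444, 0.0201]
eef_rot: [[0.002, -1.0, 0.0], [-1.0, -0.002, -0.0], [0.0, -0.0, -1.0]]
force: [0.9, 0.8, -0.1]
finger_gap: 0.0599
```

```bash
python3 -c "
from h import *
im=viewer.camera('side')[:,:,::-1][90:220,290:450]
cv2.imwrite('pics/side17.png',cv2.resize(im,None,fx=4,fy=4,interpolation=cv2.INTER_CUBIC))
go(.542,-.442,.02,-89.7)
"
```

```text
t 21.02 pos [ 0.542  -0.4443  0.0208] gap 0.0597 F [-0.1 -0.1  0.8] -> d [-0.0024  0.      0.0008] r [-0.08 -0.07 -0.17]
```

View pics/side17.png

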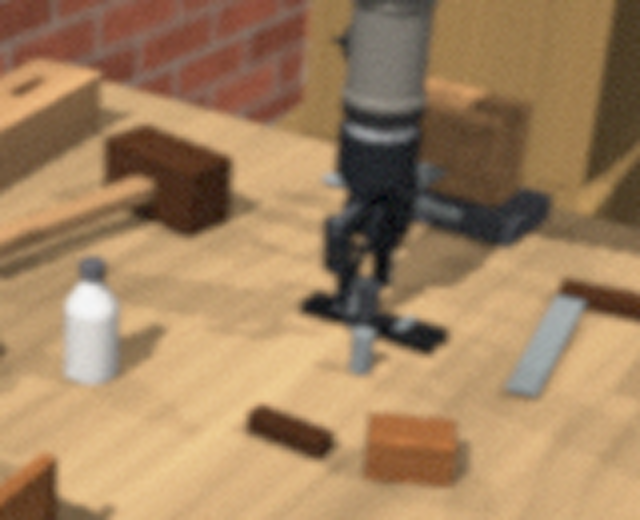

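>>> send_rows(
  targets=[
    [0, 0, 0, 0, 0, 0, 0.0],
    [0, 0, 0, 0, 0, 0, 0.0],
    [0, 0, 0, 0, 0, 0, 0.0],
    [0, 0, 0, 0, 0, 0, 0.0],
    [0, 0, -0.02, 0, 0, 0, 0.0],
    [0, 0, -0.05, 0, 0, 0, 0.0],
    [0, 0, -0.08, 0, 0, 0, 0.0],
    [0, 0, -0.11, 0, 0, 0, 0.0],
    [0, 0, -0.14, 0, 0, 0, 0.0],
    [0, 0, -0.16, 0, 0, 0, 0.0],
  ],
)

```text
time_s: 21.85
tool_pos: [0.5418, -0.4448, 0.1831]
eef_rot: [[0.002, -1.0, 0.003], [-1.0, -0.002, -0.003], [0.003, -0.003, -1.0]]
force: [0.5, -0.1, -1.5]
finger_gap: 0.0321
```

```bash
python3 -c "
from h import *
go(.6425,.096,.18,-85.4)
im=viewer.camera('side')[:,:,::-1][90:220,290:450]
cv2.imwrite('pics/side18.png',cv2.resize(im,None,fx=4,fy=4,interpolation=cv2.INTER_CUBIC))
im=viewer.camera('top')[:,:,::-1]
cv2.imwrite('pics/top18.png',im)
"
```

```text
t 21.85 pos [ 0.5418 -0.4448  0.1831] gap 0.0321 F [ 0.5 -0.1 -1.5] -> d [-0.5406 -0.1017  0.0019] r [-0.14 -0.16 -4.49]
```

View pics/side18.png

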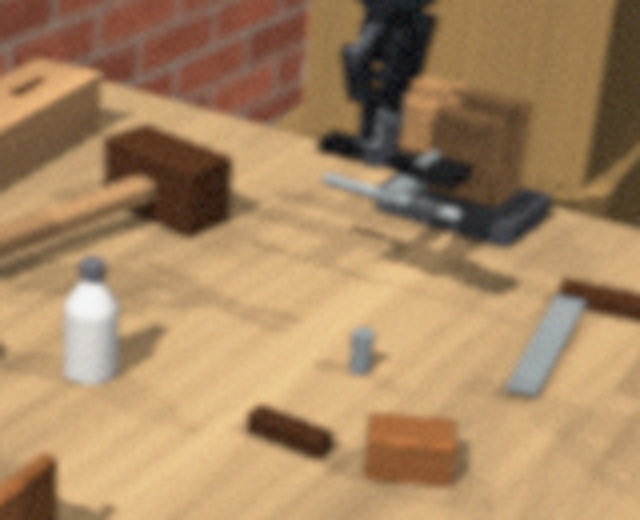

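View pics/top18.png

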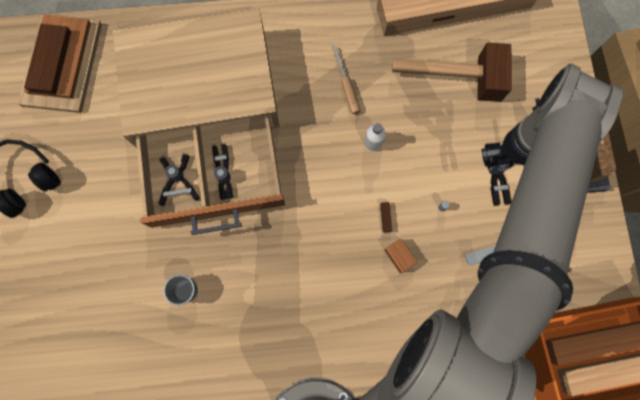

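>>> send_rows(
  targets=[
    [-0.02, -0.004, 0, 0, 0, 0, 0],
    [-0.056, -0.011, 0, 0, 0, -1, 0],
    [-0.094, -0.018, 0, 0, 0, -1, 0],
    [-0.132, -0.025, 0, 0, 0, -2, 0],
    [-0.17, -0.032, 0, 0, 0, -2, 0],
    [-0.208, -0.039, 0, 0, 0, -3, 0],
    [-0.246, -0.046, 0, 0, 0, -3, 0],
    [-0.284, -0.053, 0, 0, 0, -4, 0],
    [-0.322, -0.06, 0, 0, 0, -4.5, 0],
    [-0.36, -0.067, 0, 0, 0, -4.5, 0],
  ],
)

```text
time_s: 22.78
tool_pos: [0.6062, -0.082, 0.1778]
eef_rot: [[0.081, -0.997, -0.003], [-0.997, -0.081, -0.0], [-0.0, 0.003, -1.0]]
force: [-0.2, -0.8, -1.7]
finger_gap: 0.0318
```

```bash
python3 -c "
from h import *
go(.6425,.096,.18,-85.4)
"
```

```text
t 22.78 pos [ 0.6062 -0.082   0.1778] gap 0.0318 F [-0.2 -0.8 -1.7] -> d [-0.1745 -0.0505 -0.0023] r [0.17 0.01 0.04]
```

>>> send_rows(
  targets=[
    [-0.038, -0.011, 0, 0, 0, 0, 0],
    [-0.075, -0.022, 0, 0, 0, 0, 0],
    [-0.112, -0.032, 0, 0, 0, 0, 0],
    [-0.146, -0.042, 0, 0, 0, 0, 0],
    [-0.168, -0.048, 0, 0, 0, 0, 0],
    [-0.175, -0.05, 0, 0, 0, 0, 0],
    [-0.175, -0.05, 0, 0, 0, 0, 0],
    [-0.175, -0.05, 0, 0, 0, 0, 0],
    [-0.175, -0.05, 0, 0, 0, 0, 0],
  ],
)

```text
time_s: 23.53
tool_pos: [0.6428, 0.0916, 0.1789]
eef_rot: [[0.078, -0.997, -0.002], [-0.997, -0.078, -0.002], [0.002, 0.002, -1.0]]
force: [0.1, -0.7, -2.5]
finger_gap: 0.032
```

```bash
python3 -c "
from h import *
im=viewer.camera('side')[:,:,::-1][110:290,100:310]
cv2.imwrite('pics/side19.png',cv2.resize(im,None,fx=3.7,fy=3.3,interpolation=cv2.INTER_CUBIC))
go(.6425,.096,.045,-85.4)
"
```

```text
t 23.58 pos [0.643  0.0916 0.1792] gap 0.0322 F [-0.2  0.9 -1.3] -> d [-0.0047 -0.      0.1342] r [ 0.07 -0.11 -0.18]
```

View pics/side19.png

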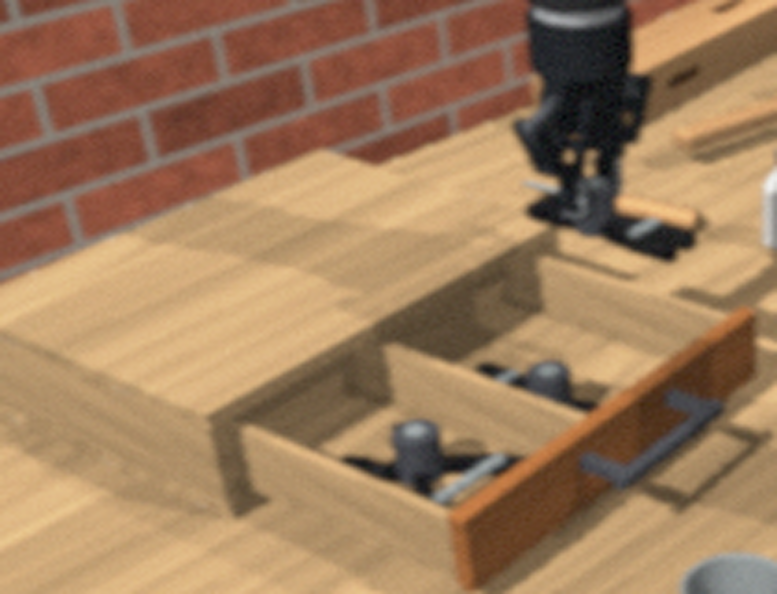

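>>> send_rows(
  targets=[
    [-0.003, 0, 0.02, 0, 0, 0, 0],
    [-0.003, 0, 0.045, 0, 0, 0, 0],
    [-0.003, 0, 0.07, 0, 0, 0, 0],
    [-0.003, 0, 0.09, 0, 0, 0, 0],
    [-0.003, 0, 0.105, 0, 0, 0, 0],
    [-0.003, 0, 0.118, 0, 0, 0, 0],
    [-0.003, 0, 0.127, 0, 0, 0, 0],
    [-0.003, 0, 0.132, 0, 0, 0, 0],
    [-0.003, 0, 0.134, 0, 0, 0, 0],
    [-0.003, 0, 0.134, 0, 0, 0, 0],
  ],
)

```text
time_s: 24.42
tool_pos: [0.6434, 0.0974, 0.0463]
eef_rot: [[0.08, -0.997, 0.001], [-0.997, -0.08, -0.0], [0.0, -0.001, -1.0]]
force: [-0.3, 0.2, -1.7]
finger_gap: 0.0323
```

```bash
python3 -c "
from h import *
im=viewer.camera('side')[:,:,::-1][110:290,100:310]
cv2.imwrite('pics/side20.png',cv2.resize(im,None,fx=3.7,fy=3.3,interpolation=cv2.INTER_CUBIC))
go(.6425,.096,.045,-85.4)
"
```

```text
t 24.47 pos [0.6437 0.0977 0.0467] gap 0.0326 F [-0.1 -0.3 -1.3] -> d [0.0016 0.0014 0.0017] r [-0.09 -0.    0.01]
```

View pics/side20.png

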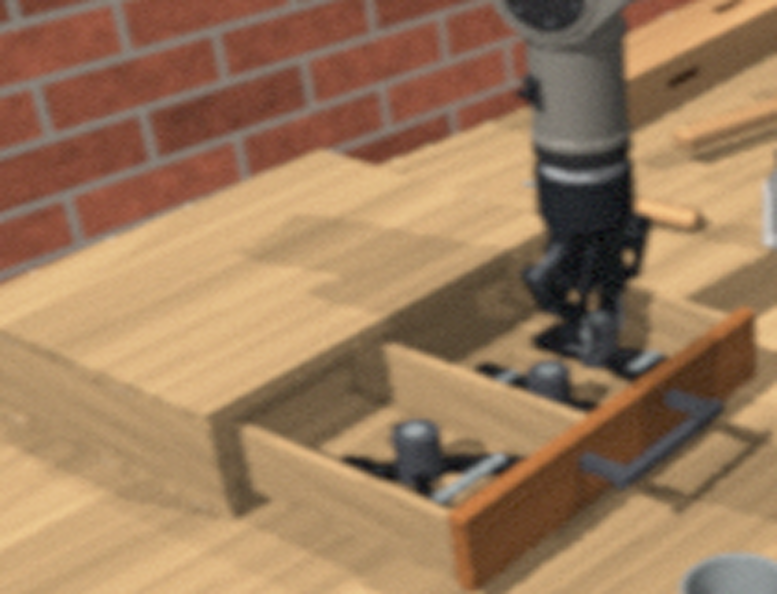

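>>> send_rows(
  targets=[
    [0, 0, 0.002, 0, 0, 0, 0],
    [0, 0, 0.002, 0, 0, 0, 0.046],
    [0, 0, 0.002, 0, 0, 0, 0.046],
    [0, 0, 0.002, 0, 0, 0, 0.046],
    [0, 0, -0.02, 0, 0, 0, 0.046],
    [0, 0, -0.05, 0, 0, 0, 0.046],
    [0, 0, -0.08, 0, 0, 0, 0.046],
    [0, 0, -0.11, 0, 0, 0, 0.03],
    [0, 0, -0.13, 0, 0, 0, 0.03],
    [0, 0, -0.13, 0, 0, 0, 0.03],
  ],
)

```text
time_s: 25.3
tool_pos: [0.6465, 0.0986, 0.1821]
eef_rot: [[0.081, -0.997, 0.011], [-0.997, -0.081, 0.002], [-0.001, -0.011, -1.0]]
force: [0.0, 0.3, 0.7]
finger_gap: 0.0299
```

```bash
python3 -c "
from h import *
im=viewer.camera('side')[:,:,::-1][110:290,100:310]
cv2.imwrite('pics/side21.png',cv2.resize(im,None,fx=3.7,fy=3.3,interpolation=cv2.INTER_CUBIC))
go(.476,.19,.18,4.5)
"
```

```text
t 25.35 pos [0.645  0.0983 0.1793] gap 0.0301 F [-0.2 -0.2 -0.6] -> d [-0.1051  0.161  -0.0017] r [ -0.32  -0.27 -89.87]
```

View pics/side21.png

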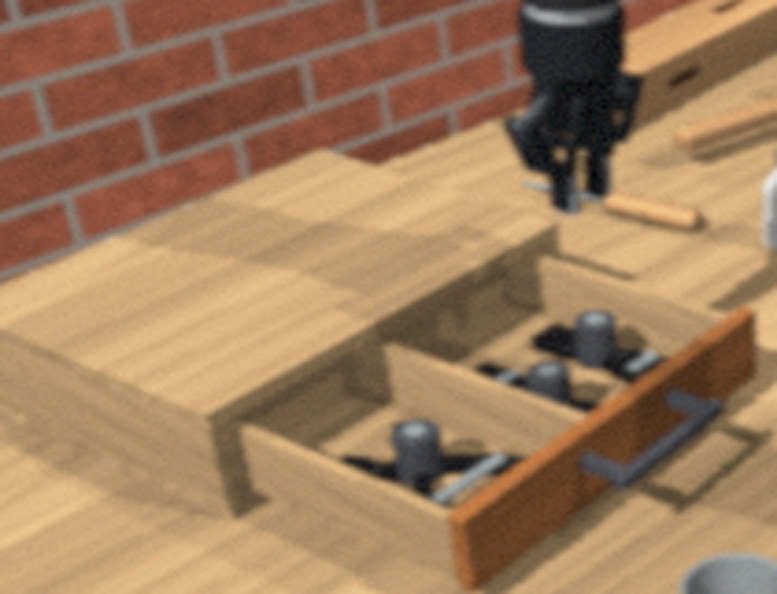

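>>> send_rows(
  targets=[
    [-0.015, 0.02, 0, 0, 0, -7, 0.03],
    [-0.03, 0.045, 0, 0, 0, -14, 0.03],
    [-0.045, 0.07, 0, 0, 0, -21, 0.03],
    [-0.06, 0.095, 0, 0, 0, -28, 0.03],
    [-0.075, 0.12, 0, 0, 0, -35, 0.03],
    [-0.09, 0.14, 0, 0, 0, -42, 0.03],
    [-0.1, 0.155, 0, 0, 0, -49, 0.03],
    [-0.105, 0.161, 0, 0, 0, -56, 0.03],
    [-0.105, 0.161, 0, 0, 0, -63, 0.03],
    [-0.105, 0.161, 0, 0, 0, -70, 0.03],
  ],
)

```text
time_s: 26.18
tool_pos: [0.4725, 0.1896, 0.1748]
eef_rot: [[0.966, -0.257, -0.002], [-0.257, -0.966, -0.001], [-0.002, 0.002, -1.0]]
force: [0.6, -0.5, -0.4]
finger_gap: 0.0296
```

```bash
python3 -c "
from h import *
go(.478,.19,.12,4.5)
"
```

```text
t 26.18 pos [0.4725 0.1896 0.1748] gap 0.0296 F [ 0.6 -0.5 -0.4] -> d [ 0.0054 -0.0019  0.0548] r [  0.07   0.11 -19.41]
```

>>> send_rows(
  targets=[
    [0.002, 0, 0.01, 0, 0, -7, 0.03],
    [0.003, 0, 0.025, 0, 0, -14, 0.03],
    [0.003, 0, 0.04, 0, 0, -19.4, 0.03],
    [0.003, 0, 0.05, 0, 0, -19.4, 0.03],
    [0.003, 0, 0.05, 0, 0, -19.4, 0.03],
    [0.003, 0, 0.05, 0, 0, -19.4, 0.03],
  ],
)

```text
time_s: 26.68
tool_pos: [0.4762, 0.1883, 0.1251]
eef_rot: [[0.998, 0.068, -0.002], [0.068, -0.998, -0.001], [-0.002, 0.001, -1.0]]
force: [-0.1, -0.0, 1.2]
finger_gap: 0.03
```

```bash
python3 -c "
from h import *
go(.478,.19,.053,4.5)
im=viewer.camera('side')[:,:,::-1][130:310,140:350]
cv2.imwrite('pics/side22.png',cv2.resize(im,None,fx=3.7,fy=3.3,interpolation=cv2.INTER_CUBIC))
"
```

```text
t 26.68 pos [0.4762 0.1883 0.1251] gap 0.03 F [-0.1 -0.   1.2] -> d [ 0.0021 -0.0016  0.0721] r [ 0.03  0.12 -0.58]
```

View pics/side22.png

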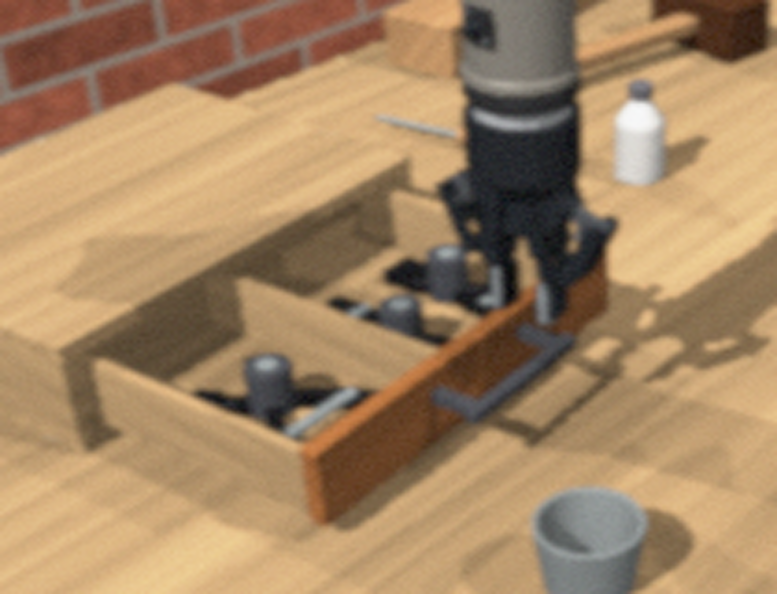

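>>> send_rows(
  targets=[
    [0.001, 0, 0.015, 0, 0, -0.5, 0.03],
    [0.001, -0.002, 0.03, 0, 0, -0.5, 0.03],
    [0.001, -0.002, 0.045, 0, 0, -0.5, 0.03],
    [0.001, -0.002, 0.058, 0, 0, -0.5, 0.03],
    [0.001, -0.002, 0.068, 0, 0, -0.5, 0.03],
    [0.001, -0.002, 0.072, 0, 0, -0.5, 0.03],
    [0.001, -0.002, 0.072, 0, 0, -0.5, 0.0],
    [0.001, -0.002, 0.072, 0, 0, -0.5, 0.0],
    [0.001, -0.002, 0.072, 0, 0, -0.5, 0.0],
    [0.001, -0.002, 0.072, 0, 0, -0.5, 0.0],
  ],
  grip_force=50,
)

```text
time_s: 27.57
tool_pos: [0.4785, 0.1909, 0.0545]
eef_rot: [[0.997, 0.079, 0.002], [0.079, -0.997, 0.0], [0.002, -0.0, -1.0]]
force: [1.0, -0.1, -2.4]
finger_gap: 0.0088
```

```bash
python3 -c "
from h import *
go(.478+.2*.997,.19+.2*.079,.053,4.5)"
```

```text
t 27.57 pos [0.4785 0.1909 0.0545] gap 0.0088 F [ 1.  -0.1 -2.4] -> d [0.1994 0.0009 0.0019] r [-0.02 -0.1   0.03]
```

>>> send_rows(
  targets=[
    [0.005, 0, 0, 0, 0, 0, 0],
    [0.014, 0, 0, 0, 0, 0, 0],
    [0.026, 0, 0, 0, 0, 0, 0],
    [0.04, 0, 0, 0, 0, 0, 0],
    [0.054, 0, 0, 0, 0, 0, 0],
    [0.068, 0, 0, 0, 0, 0, 0],
    [0.082, 0, 0, 0, 0, 0, 0],
    [0.095, 0, 0, 0, 0, 0, 0],
    [0.105, 0, 0, 0, 0, 0, 0],
    [0.11, 0, 0, 0, 0, 0, 0],
  ],
)

```text
time_s: 28.4
tool_pos: [0.5894, 0.2003, 0.0545]
eef_rot: [[0.997, 0.079, 0.002], [0.079, -0.997, 0.002], [0.002, -0.001, -1.0]]
force: [-1.7, 0.6, 4.3]
finger_gap: 0.0084
```

```bash
python3 -c "
from h import *
go(.478+.2*.997,.19+.2*.079,.053,4.5)"
```

```text
t 28.4 pos [0.5894 0.2003 0.0545] gap 0.0084 F [-1.7  0.6  4.3] -> d [0.0881 0.0014 0.0017] r [-0.08 -0.12  0.01]
```

>>> send_rows(
  targets=[
    [0.01, 0, 0, 0, 0, 0, 0],
    [0.022, 0, 0, 0, 0, 0, 0],
    [0.034, 0, 0, 0, 0, 0, 0],
    [0.046, 0, 0, 0, 0, 0, 0],
    [0.058, 0, 0, 0, 0, 0, 0],
    [0.068, 0, 0, 0, 0, 0, 0],
    [0.076, 0, 0, 0, 0, 0, 0],
    [0.083, 0, 0, 0, 0, 0, 0],
    [0.088, 0, 0, 0, 0, 0, 0],
    [0.091, 0, 0, 0, 0, 0, 0],
  ],
)

```text
time_s: 29.23
tool_pos: [0.6772, 0.2076, 0.0545]
eef_rot: [[0.997, 0.079, -0.003], [0.079, -0.997, 0.0], [-0.003, -0.001, -1.0]]
force: [-10.5, 1.2, 11.4]
finger_gap: 0.0086
```

```bash
python3 -c "
from h import *
go(.478+.2*.997,.19+.2*.079,.053,4.5)"
```

```text
t 29.23 pos [0.6772 0.2076 0.0545] gap 0.0086 F [-10.5   1.2  11.4] -> d [0.0001 0.0018 0.0015] r [-0.04  0.17  0.04]
```

>>> send_rows(
  targets=[
    [0.002, 0, 0, 0, 0, 0, 0],
    [0.002, 0, 0, 0, 0, 0, 0],
    [0.002, 0, 0, 0, 0, 0, 0],
  ],
)

```text
time_s: 29.48
tool_pos: [0.6771, 0.2076, 0.0545]
eef_rot: [[0.997, 0.08, -0.006], [0.08, -0.997, -0.001], [-0.006, 0.0, -1.0]]
force: [-8.7, 0.7, 10.8]
finger_gap: 0.0087
```

```bash
python3 -c "
from h import *
go(.478+.2*.997,.19+.2*.079,.053,4.5)
im=viewer.camera('side')[:,:,::-1][130:310,140:350]
cv2.imwrite('pics/side23.png',cv2.resize(im,None,fx=3.7,fy=3.3,interpolation=cv2.INTER_CUBIC))
"
```

```text
t 29.48 pos [0.6771 0.2076 0.0545] gap 0.0087 F [-8.7  0.7 10.8] -> d [0.0002 0.0019 0.0015] r [0.02 0.35 0.08]
```

View pics/side23.png

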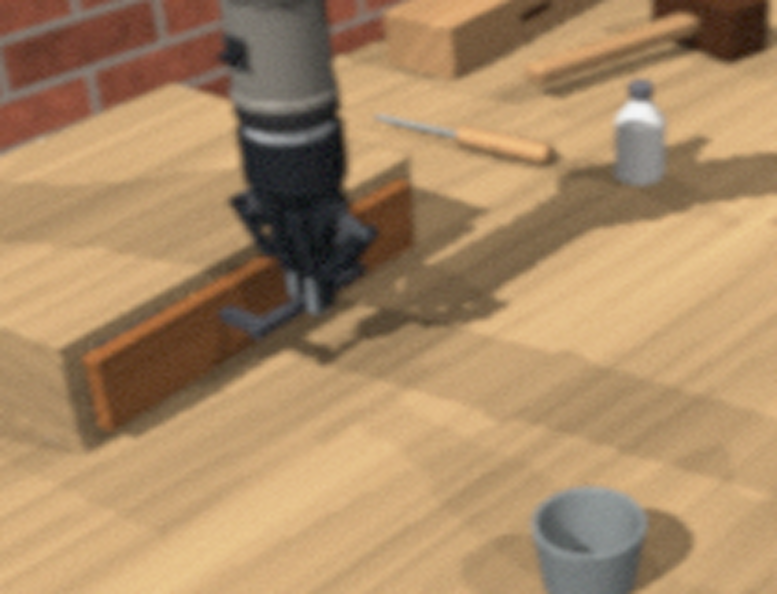

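>>> send_rows(
  targets=[
    [-0.002, 0, 0, 0, 0, 0, 0.03],
    [-0.003, 0, 0, 0, 0, 0, 0.03],
    [-0.003, 0, 0, 0, 0, 0, 0.03],
    [-0.003, 0, -0.015, 0, 0, 0, 0.03],
    [-0.003, 0, -0.035, 0, 0, 0, 0.03],
    [-0.003, 0, -0.06, 0, 0, 0, 0.03],
    [-0.003, 0, -0.095, 0, 0, 0, 0.03],
    [-0.04, 0.03, -0.13, 0, 0, 0, 0.03],
    [-0.08, 0.06, -0.15, 0, 0, 0, 0.03],
    [-0.12, 0.09, -0.15, 0, 0, 0, 0.03],
  ],
)

```text
time_s: 30.37
tool_pos: [0.5959, 0.1315, 0.2025]
eef_rot: [[0.997, 0.08, 0.008], [0.08, -0.997, 0.002], [0.008, -0.001, -1.0]]
force: [1.2, -1.6, 1.1]
finger_gap: 0.0301
```

>>> send_rows(
  targets=[
    [-0.03, 0.03, 0, 0, 0, 0, 0.03],
    [-0.04, 0.07, 0, 0, 0, 0, 0.03],
    [-0.04, 0.11, 0, 0, 0, 0, 0.03],
    [-0.04, 0.15, 0, 0, 0, 0, 0.03],
    [-0.04, 0.19, 0, 0, 0, 0, 0.03],
    [-0.04, 0.22, 0, 0, 0, 0, 0.03],
    [-0.04, 0.22, 0, 0, 0, 0, 0.03],
    [-0.04, 0.22, 0, 0, 0, 0, 0.03],
    [-0.04, 0.22, 0, 0, 0, 0, 0.03],
  ],
)

```text
time_s: 31.12
tool_pos: [0.5718, -0.091, 0.1989]
eef_rot: [[0.997, 0.079, 0.001], [0.079, -0.997, 0.0], [0.001, -0.0, -1.0]]
force: [0.4, 1.0, -0.4]
finger_gap: 0.0299
```

```bash
python3 -c "
from h import *
go(.5,.1,.2,4.5)
cv2.imwrite('pics/top24.png',viewer.camera('top')[:,:,::-1])
cv2.imwrite('pics/side24.png',viewer.camera('side')[:,:,::-1])
zs=dict(handle=.065,offcut=0,wedge=0,tin=0,dog=0,glue=0)
for n,z in zs.items():
    for r in nets.landmark_of('top',n)[:1]: print(n,round(r['p'],2),at('top',r['centre'],z).round(4))
"
```

```text
t 31.12 pos [ 0.5718 -0.091   0.1989] gap 0.0299 F [ 0.4  1.  -0.4] -> d [-0.0565 -0.196  -0.0011] r [-0.02 -0.06  0.03]
handle 0.59 [0.6753 0.2136 0.065 ]
offcut 0.39 [ 0.3795 -0.2356  0.    ]
tin 0.65 [0.3379 0.2971 0.    ]
glue 0.7 [ 0.6895 -0.2152  0.    ]
```

View pics/top24.png

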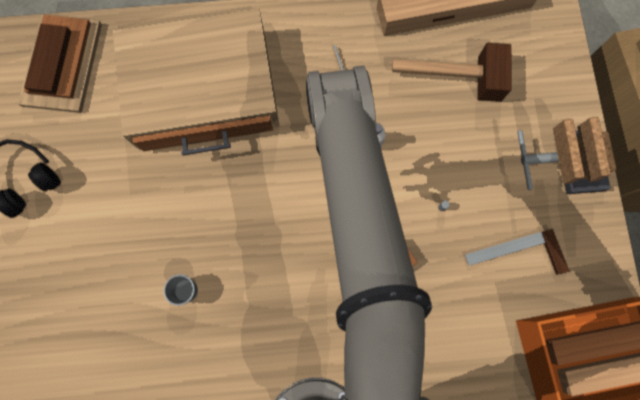

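View pics/side24.png

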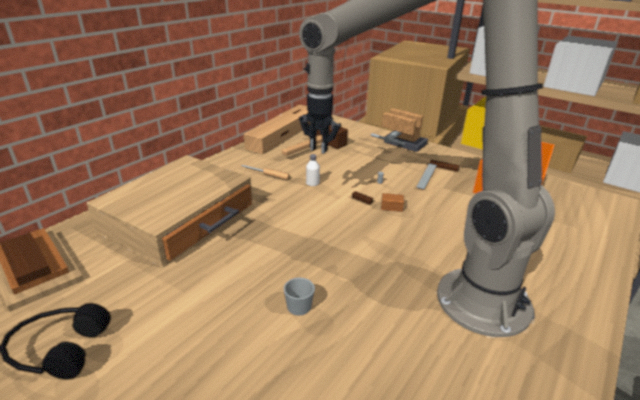

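```bash
python3 -c "
from h import *
s=env.read_state();print(s['time_s'],s['joint_velocities'],s['force']);env.sign_off()"
```

```text
31.5167 [ 5.16273859e-03  1.17723368e-03  4.49620669e-03 -1.43733593e-03
 -9.24352729e-05 -9.26234858e-04 -1.58702637e-03] [ 0.40655297 -0.00266161  0.24961461]
the job is handed in; nothing more can be done
```

I pulled the drawer out to its stop and put the open clamp in the left compartment and both shut clamps in the right one. Then I gripped the bar, pushed the drawer home, backed off and handed in at about 31.5 s of the 72 s.

- **Clamps:** the last picture before closing, at about 26.7 s, showed all three lying flat with hubs upright in the right compartments. They cannot be seen with the drawer shut, so I have no check of them after the push. The push was slow and showed no jolt in the force.
- **Drawer:** it travelled the full 0.20 m to a hard stop; a further 2 mm push did not move it. The top camera put the handle about 52 mm before the cabinet face, as it should be when home.
- **Bystanders:** the last side picture shows all five upright and apparently where they stood. The networks' positions for the glue, offcut and tin agree with the start to within 8 mm. The strip and dog were not reported in the last network check, so I judged those two by eye only.
- **Robot:** the arm was clear of everything and at rest, with near-zero force. The highest tool force reported at the end of any move was about 43 N, at the drawer's outer stop, well under the 120 N limit.

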